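# Close the back of a wooden table clock

### The arm

A 6-joint arm with a two-finger parallel gripper is mounted at the origin on the work surface. World frame = base frame: x ahead of the robot, y to its left, z up, the work surface at z = 0. Lengths are in m, angles in rad, forces in N, time in s.
With the tool pointing down it reaches from about 0.3 to 0.775 m from the base axis. Payload 14.6 kg.
Tool frame: the origin (TCP) lies at the very end of the fingers, on their centre line; the grasp point (between the pads) lies 19 mm behind it; x points along the fingers, y is the direction in which the jaws open and shut, and the axes are right-handed (so a half turn about x gives the same grasp; the last joint's range is limited). The gripper opens to 94 mm and grips with 3 to 60 N. Pads are 16 mm wide; open, the fingers measure 119 mm over their backs; the gripper's body (75 mm by 177 mm) begins 78 mm behind the grasp point.
Start: joints at [1.134, 0.3, 1.521, -0, 1.321, -0.067], TCP at [0.199, 0.513, 0.205] pointing down, gripper open.
Joint ranges: [-3.03, 3.03], [-0.79, 2.21], [0.23, 2.52], [-1.04, 4.18], [0, 3.07], [-2.55, 2.55]. Speed limits (rad/s): [2.22, 2.22, 2.57, 3.14, 3.14, 3.14].

### API

Orientations are given as [roll, pitch, yaw] about the fixed x, y, z axes, in that order (R = Rz(yaw) Ry(pitch) Rx(roll)).
In Python, from station import ctrl, viewer, hand_in gives the robot as it stands. The module is installed in compiled form; this text tells all that it offers.
- The arm moves only by the tool play_rows, never from a script. Its argument "deltas" is a list that holds one entry, the list of rows, each a list of 7 numbers: the shift along the tool's x, y, z in mm, then the turn, a rotation vector about the tool's x, y, z in rad, then the finger opening in mm, from 0 to 94. In form: [[[dx, dy, dz, ax, ay, az, gripper], ...]]. A call has 1 to 10 rows; each row shifts and turns the commanded pose from where the row before left it, along the tool's axes as they then stand; what a row does not reach is not made up. A row lasts 1/10 s, in which the tool goes at most 50 mm and 8.59 degrees, less where a joint would pass 70% of its speed; a pose out of reach is approached as far as the arm can. A call with a gripper value outside its range is refused whole. The fingers move at their own pace and stop on an object; "grip_force" is the grip in N (left out, the last holds). Time passes only in rows, so rows that do not move let the fingers close. It gives the time, the measured TCP pose, the force and the opening at its end, in the units of the state.
- ctrl.get_obs(): the state, without advancing time (a new reading comes with each control period).
- viewer.camera(name): name is "scene" or "top" or "wrist"; returns a dict with "img" (400x640x3 uint8, red, green, blue), "fx", "fy", "cx", "cy" (pixels), "rvec" (rotation vector, rad) and "tvec" (3), from world to camera coordinates, as OpenCV has them. Camera axes: x right, y down, z forward; pixel columns grow to the right and rows downward; lengths in m; the calibration is good to about 2 mm. A picture is of the moment at which its call begins. There is no depth.
- hand_in(): hands the job in, once; it reports no verdict.
The state is a dict: "time_s": time; "qpos": joint angles; "joint_vel": joint speeds; "tau": joint torques, N m; "ee_pos": TCP position; "eef_rot": TCP orientation; "force": force on the tool from outside, world axes, zero at the start; "moment": the same for the moment, N m; "grip_width": finger opening in m.
Only numpy, scipy, OpenCV 4.12 (cv2) and the standard library are available. Lean on these libraries where they do the work, as an engineer would, in place of code of your own. Each camera call takes 0.05 s, during which the arm holds its last target.

### The job

The wooden table clock lies on its face with its back open: close it. Tilt the loose wooden back so that one end hooks under the overhanging strip, swing it down flat into the opening, then press the dark turn-peg down into its tapered hole while turning it a quarter turn, until its bar lies squarely across the end of the back, tight down on it, and stays so when let go. Leave the other things on the bench where they are.

Things in the scene. Friction and masses are not known exactly. Their poses are not given: they have to be found in the camera images.
- clock: Pale wooden clock case lying on its face, fixed to the bench: 230 long (x) x 186 wide (y) x 68 mm high. Origin: centre of its underside; z up. Its -x end, always turned towards the robot (yaw within 0.3 rad), carries the hook strip; its +x end is a solid base block with the turn-peg. Its opening lies between walls at x = -101 and +59, y = -79 and +79 mm.
- back_seat (a point): Middle of the clock's opening at ledge height: (-21, 0, 62) mm in the clock's frame, axes as the clock's. Ledges 10 mm wide along both sides (from x = -60 mm of the clock on) and along the base block carry the back; the first 41 mm next to the strip have none. Closed, the back's underside lies here, its top 2 mm above the base block and side walls; 5 mm end play, 4 mm at each side.
- hook_strip (a point): Middle of the lower free edge of the hook strip: (-89, 0, 72) mm in the clock's frame, axes as the clock's. The strip is 7 mm thick, spans the -x end and overhangs the opening by 12 mm, up to the end wall at x = -101 mm. The back is too long to be dropped in flat: its end goes under the strip tilted 15 to 20 degrees (far end high), to about 2 mm from the end wall, then it swings down.
- back_pull (a point): The loose back: brown board 155 (x) x 150 (y) x 8 mm, 150 g, lying flat on the bench, alike either way round; its end at x = -77.5 or +77.5 mm is hooked, its x along the clock's x. On its middle stands a fixed pale pull bar, 70 mm long (x), 18 mm wide (y), 34 mm high. This point: in the pull, on the board's centre, 30 mm above its underside (22 above its top); axes as the board.
- peg_head (a point): Head of the dark wooden turn-peg: a bar 84 mm long (this point's y), 20 wide (x), 12 high, with a thumb-piece on it, 50 mm long (y), 20 wide, its top 34 mm above the bar's underside. This point: on the upright axis, 16 mm above the bar's underside. Height in the clock's frame: 94 mm (+-1.5) at the start, 86 when the bar rests on the closed back. At the start the bar lies along the clock's y within 0.2 rad.
- peg_hole (a point): Mouth of the peg's tapered hole, top of the base block: (84, 0, 68) mm in the clock's frame. The bar must end along the clock's x, turned either way (no stops, ends alike). A friction taper: pushed straight it binds (27 N to move); turned under a push of 3 N or more it goes in up to 7 mm per radian; turned without a push it works out; left alone it stays. Turning takes about 0.2 N m.
- stool_model: Bystander: little wooden stool, 88 x 70 x 92 mm; origin at the centre of its underside.
- mallet: Bystander: wooden mallet lying flat, 245 mm long, head 125 x 70 x 60 mm; origin under the head, where the handle leaves it.
- glue: Bystander: white glue bottle, 60 mm diameter, 160 mm high; origin at the centre of its underside.
- pot: Bystander: empty clay pot, 84 mm diameter, 95 mm high; origin at the centre of its underside.
There are look-alikes about, which are no part of the job. What is shaped like the part that bears back_pull but red is not meant.

How it is judged:
On the way:
1. the back lies hooked under the strip and flat on its ledges (z of back_pull in the frame of clock between 0.0895 and 0.0945 m and x of back_pull in the frame of clock between -0.027 and -0.015 m and y of back_pull in the frame of clock between -0.007 and 0.007 m and angle between back_pull's own z axis and vertical below 0.03 rad and angle between the x axis of back_pull and the x axis of clock, either way round below 0.09 rad), for 0.2 s.
At the end, for the whole second after the job is handed in: The back lies flat on its ledges, one end under the strip (within 2.5 mm in height, 1.7 degrees); the peg's bar lies across its other end, within 12 degrees of the clock's length and 2 mm of the back; both stay so untouched; stool, mallet, bottle and pot are within 30 mm of where they stood (all of step 1 and z of peg_head in the frame of clock below 0.0882 m and angle between the y axis of peg_head and the x axis of clock, either way round below 0.21 rad and distance of each of stool_model, mallet, glue, pot from where it was at the start of the episode below 0.03 m).
It fails at once if the little stool is knocked away or over (distance of stool_model from where it was at the start of the episode above 0.03 m or angle between stool_model's own z axis and vertical above 0.5 rad).
It fails at once if the mallet is knocked away or over (distance of mallet from where it was at the start of the episode above 0.03 m or angle between mallet's own z axis and vertical above 0.5 rad).
It fails at once if the glue bottle is knocked away or over (distance of glue from where it was at the start of the episode above 0.03 m or angle between glue's own z axis and vertical above 0.5 rad).
It fails at once if the clay pot is knocked away or over (distance of pot from where it was at the start of the episode above 0.03 m or angle between pot's own z axis and vertical above 0.5 rad).
It also fails if it takes over 61 s, if anything falls off the work surface, if the arm or the gripper's body presses on something with over 40 N, if the wrist force passes 120 N, or if a joint passes its speed limit or range.

## Working session

There is one attempt and no reset: what is moved stays moved. The work goes in short steps, Python scripts to look and compute and a tool call to move; the robot and the scene stay as the last step left them, time stands still between calls to the robot, and variables do not carry over. Pictures are saved under pics/ and viewed, and the job is handed in when it is done.

Besides the shell and the picture viewer there is one more tool, called after "Call:" in YAML: its name, and indented under it one key for each argument. play_rows: Moves the arm, as the interface text tells. Its arguments: {"type":"object","properties":{"deltas":{"type":"array","items":{"type":"array","items":{"type":"array","items":{"type":"number"}}}},"grip_force":{"type":"number"}},"required":["deltas"]}

```bash
mkdir -p pics; python3 - <<'E'
from station import ctrl, viewer
import cv2,numpy as np
print(ctrl.get_obs())
for n in ("scene","top","wrist"):
    c=viewer.camera(n); cv2.imwrite(f"pics/a_{n}.png",c["img"][:,:,::-1])
    R=cv2.Rodrigues(np.array(c["rvec"]))[0]; print(n,c["fx"],c["fy"],c["cx"],c["cy"],np.round(c["rvec"],4),np.round(c["tvec"],4),"pos",np.round(-R.T@np.array(c["tvec"]).ravel(),3))
E
```

```text
{'time_s': 0.0, 'qpos': array([ 1.13436850e+00,  3.00474414e-01,  1.52161612e+00, -6.24779618e-06,
        1.32068587e+00, -6.66067707e-02]), 'joint_vel': array([ 0.00022401,  0.00011133,  0.00168571, -0.00172238, -0.0017391 ,
        0.00063884]), 'tau': array([-9.05595675e-05, -5.31807411e+01, -3.52734840e+01,  7.07485923e-02,
        2.43849086e-02, -1.08827867e-04]), 'ee_pos': array([0.19868827, 0.51256352, 0.20486969]), 'eef_rot': array([-1.63229097,  1.56961256, -2.00211047]), 'force': array([ 0.47859828,  0.62962039, -0.73128781]), 'moment': array([ 0.00037333, -0.01050337,  0.04290401]), 'grip_width': 0.09417263667822774}
scene 433.21373785423407 433.21373785423407 313.9497901895981 196.76790387520845 [ 1.5724  2.0844 -0.7606] [ 0.2814 -0.3146  2.0037] pos [1.556 0.143 1.323]
top 438.66138817379925 438.66138817379925 317.6312390669837 198.13909488237329 [ 2.1638 -2.114   0.1654] [-0.1373  0.5668  1.5747] pos [ 0.318 -0.13   1.644]
wrist 324.552503670281 324.552503670281 314.32283531231934 202.24902194293398 [-2.3908 -1.6395 -0.2306] [-0.5505 -0.0293  0.392 ] pos [0.123 0.543 0.384]
```

View pics/a_scene.png

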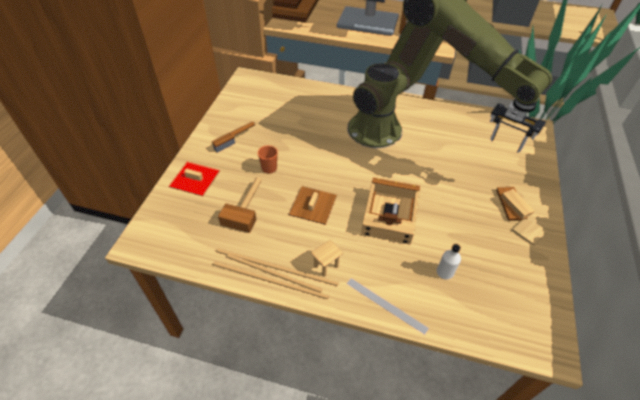

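View pics/a_top.png

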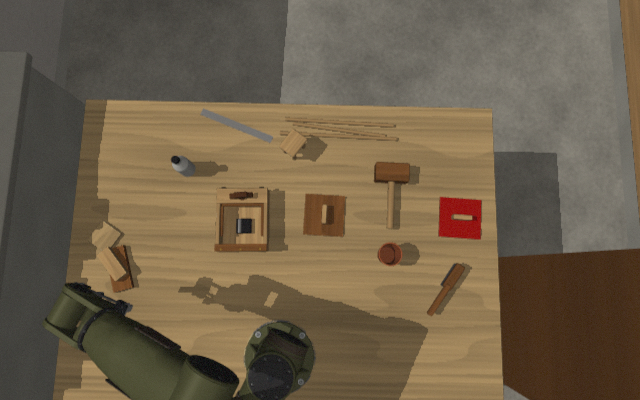

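View pics/a_wrist.png

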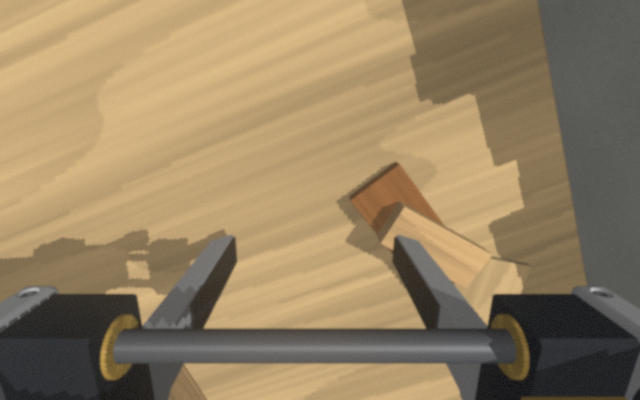

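```bash
cat > h.py <<'E'
from station import ctrl, viewer
import cv2,numpy as np
from scipy.spatial.transform import Rotation as Ro
def cam(n,name=None):
    c=viewer.camera(n)
    if name: cv2.imwrite(f"pics/{name}.png",c["img"][:,:,::-1])
    np.save(f"cam_{n}.npy",c,allow_pickle=True)
    return c
def load(n): return np.load(f"cam_{n}.npy",allow_pickle=True).item()
def ray(c,px):
    R=cv2.Rodrigues(np.array(c["rvec"]))[0]; t=np.array(c["tvec"]).ravel()
    o=-R.T@t; d=R.T@np.array([(px[0]-c["cx"])/c["fx"],(px[1]-c["cy"])/c["fy"],1]); return o,d
def at(c,px,z):
    o,d=ray(c,px); return o+d*(z-o[2])/d[2]
def proj(c,P):
    K=np.array([[c["fx"],0,c["cx"]],[0,c["fy"],c["cy"]],[0,0,1]])
    return cv2.projectPoints(np.array(P,float).reshape(-1,3),np.array(c["rvec"]),np.array(c["tvec"]),K,None)[0].reshape(-1,2)
def crop(c,x0,y0,x1,y1,s,name):
    im=c["img"][y0:y1,x0:x1,::-1]; cv2.imwrite(f"pics/{name}.png",cv2.resize(im,None,fx=s,fy=s,interpolation=cv2.INTER_CUBIC))
E
python3 - <<'E'
from h import *
c=cam("top"); crop(c,200,170,360,270,5,"b_top")
c2=cam("scene"); crop(c2,280,160,440,260,5,"b_sc")
E
```

```text
(no output)
```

View pics/b_top.png

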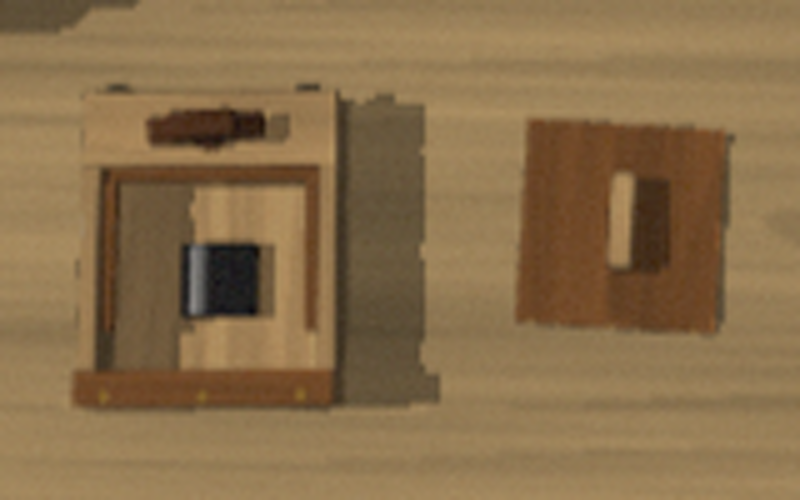

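View pics/b_sc.png

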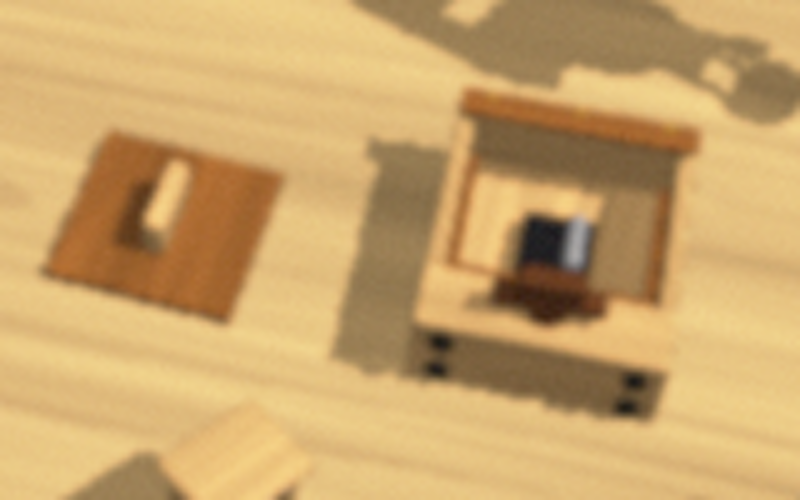

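```bash
python3 - <<'E'
from h import *
c=load("top")
f=lambda u,v,z: at(c,(200+(u+.5)/5-.5,170+(v+.5)/5-.5),z)
for n,p,z in [("board",[(530,119),(730,130),(717,332),(517,320)],.008),("pull",[(614,171),(635,171),(631,270),(609,268)],.042),("block",[(85,94),(337,94)],.068),("strip",[(75,371),(333,371),(333,406),(72,406)],.079),("peg",[(148,130),(265,124)],.09)]:
    P=np.array([f(*q,z) for q in p]); print(n,np.round(P*1000,0)[:,:2].tolist(),np.round(P.mean(0)*1000,1), [round(float(np.linalg.norm(P[i]-P[i-1])*1000)) for i in range(len(P))])
E
```

```text
board [[593.0, -78.0], [588.0, -229.0], [435.0, -222.0], [440.0, -73.0]] [ 514.  -150.4    8. ] [152, 151, 153, 149]
pull [[549.0, -142.0], [550.0, -158.0], [476.0, -156.0], [478.0, -140.0]] [ 513.3 -149.    42. ] [72, 15, 73, 16]
block [[593.0, 245.0], [598.0, 61.0]] [595.6 153.3  68. ] [184, 184]
strip [[392.0, 238.0], [396.0, 55.0], [371.0, 54.0], [367.0, 239.0]] [381.4 146.2  79. ] [25, 183, 25, 185]
peg [[564.0, 193.0], [571.0, 109.0]] [567.6 151.4  90. ] [84, 84]
```

```bash
cat >> h.py <<'E'
def pose():
    o=ctrl.get_obs(); return np.array(o["ee_pos"]),Ro.from_euler("xyz",o["eef_rot"])
def Rt(yaw,pitch=0):
    """jaw(tool y) along world y turned by yaw; tool z=+x; pitch>0: board +x end rises by pitch"""
    B=Ro.from_matrix(np.array([[0,0,1],[0,1,0],[-1,0,0]]).astype(float))
    return Ro.from_euler("z",yaw)*Ro.from_euler("y",-pitch)*B
def rows(p1,R1,n,g,start=None):
    p0,R0=start if start else pose()
    w=(R0.inv()*R1).as_rotvec()
    print("angle deg",np.round(np.rad2deg(np.linalg.norm(w)),2),"dist",np.round(np.linalg.norm(p1-p0)*1000,1))
    R=R0; d=(np.array(p1)-p0)/n
    out=[]
    for i in range(n):
        s=R.inv().apply(d)*1000
        out.append([round(float(x),1) for x in s]+[round(float(x),4) for x in w/n]+[g]); R=R*Ro.from_rotvec(w/n)
    print(out); return out
E
python3 - <<'E'
from h import *
p,R=pose(); print(R.as_matrix().round(3)); 
c=load("wrist") if 0 else viewer.camera("wrist")
Rc=cv2.Rodrigues(np.array(c["rvec"]))[0]; o=-Rc.T@np.array(c["tvec"]).ravel()
print("cam offset tool",R.inv().apply(o-p)); print("cam axes in tool",(R.inv().as_matrix()@Rc.T).round(3))
for y in(0,np.pi): print((R.inv()*Rt(y-0.03)).as_rotvec())
print(ctrl.get_obs()["time_s"])
E
```

```text
[[-0.     0.361  0.932]
 [-0.     0.932 -0.361]
 [-1.    -0.001 -0.   ]]
cam offset tool [-0.1787259   0.00113152 -0.08151288]
cam axes in tool [[ 0.001 -0.279  0.96 ]
 [ 1.     0.001 -0.   ]
 [-0.001  0.96   0.279]]
[-3.39792418e-01 -1.51558188e-04  5.31168730e-04]
[2.80180013e+00 7.51357520e-04 2.14384578e-04]
0.3
```

```bash
python3 - <<'E'
from h import *
rows(np.array([.43,.15,.35]),Rt(0),12,94)
E
```

```text
angle deg 21.19 dist 453.9
[[-12.1, -21.2, 28.9, -0.0308, -0.0, 0.0, 94], [-12.1, -22.1, 28.2, -0.0308, -0.0, 0.0, 94], [-12.1, -23.0, 27.5, -0.0308, -0.0, 0.0, 94], [-12.1, -23.8, 26.8, -0.0308, -0.0, 0.0, 94], [-12.1, -24.6, 26.1, -0.0308, -0.0, 0.0, 94], [-12.1, -25.4, 25.3, -0.0308, -0.0, 0.0, 94], [-12.1, -26.2, 24.5, -0.0308, -0.0, 0.0, 94], [-12.1, -26.9, 23.7, -0.0308, -0.0, 0.0, 94], [-12.1, -27.6, 22.8, -0.0308, -0.0, 0.0, 94], [-12.1, -28.3, 22.0, -0.0308, -0.0, 0.0, 94], [-12.1, -29.0, 21.1, -0.0308, -0.0, 0.0, 94], [-12.1, -29.6, 20.2, -0.0308, -0.0, 0.0, 94]]
```

Call:
play_rows:
  deltas:
    - [[-12, -21, 29, -0.03, 0, 0, 94], [-12, -22, 28, -0.03, 0, 0, 94], [-12, -23, 27.5, -0.03, 0, 0, 94], [-12, -24, 27, -0.03, 0, 0, 94], [-12, -24.5, 26, -0.03, 0, 0, 94], [-12, -25.5, 25, -0.03, 0, 0, 94], [-12, -26, 24.5, -0.03, 0, 0, 94], [-12, -27, 24, -0.03, 0, 0, 94], [-12, -27.5, 23, -0.03, 0, 0, 94], [-12, -28, 22, -0.03, 0, 0, 94]]

```text
time_s: 1.3
ee_pos: [0.3912, 0.209, 0.3261]
eef_rot: [0.368, 1.57, 0.299]
force: [-0.1, 0.6, 0.2]
grip_width: 0.0941
```

Call:
play_rows:
  deltas:
    - [[-12, -29, 21, -0.03, 0, 0, 94], [-12, -30, 20, -0.04, 0, 0, 94], [0, 0, 0, 0, 0, 0, 94], [0, 0, 0, 0, 0, 0, 94]]

```text
time_s: 1.7
ee_pos: [0.4285, 0.1489, 0.3493]
eef_rot: [2.624, 1.571, 2.623]
force: [-0.1, -0.0, 0.1]
grip_width: 0.0941
```

```bash
python3 - <<'E'
from h import *
c=cam("wrist","c_wrist"); o=ctrl.get_obs(); print(o["time_s"],o["ee_pos"],pose()[1].as_matrix().round(3),o["qpos"].round(2))
E
```

```text
1.75 [0.42813822 0.14951284 0.34913681] [[-0.     0.001  1.   ]
 [ 0.     1.    -0.001]
 [-1.     0.    -0.   ]] [ 0.26  0.01  1.53  0.    1.61 -1.32]
```

View pics/c_wrist.png

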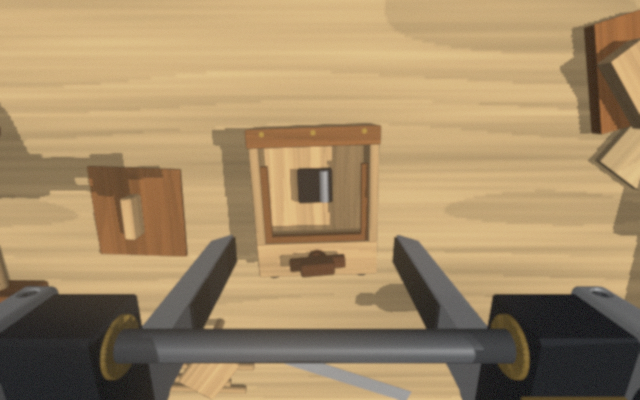

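```bash
python3 - <<'E'
from h import *
c=load("wrist"); crop(c,230,110,400,290,4,"c1"); crop(c,80,150,200,270,5,"c2")
E
```

```text
(no output)
```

View pics/c1.png

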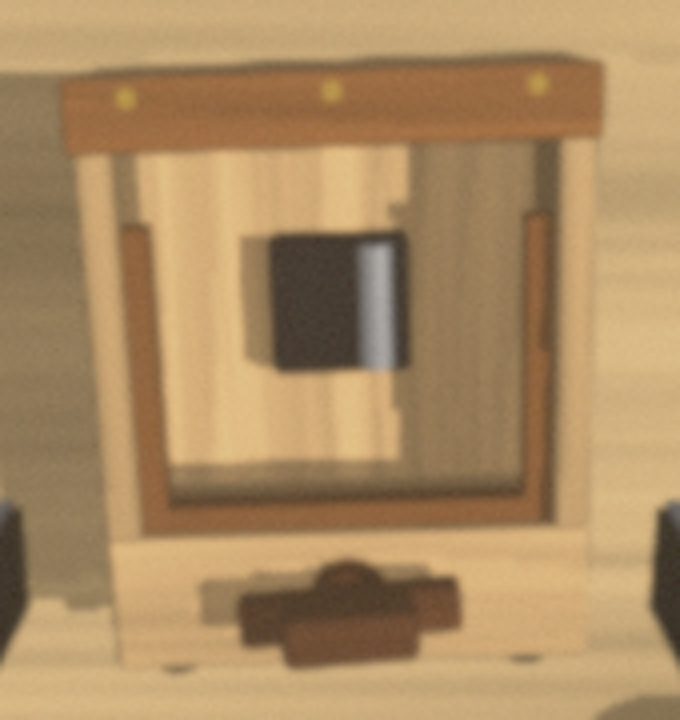

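View pics/c2.png

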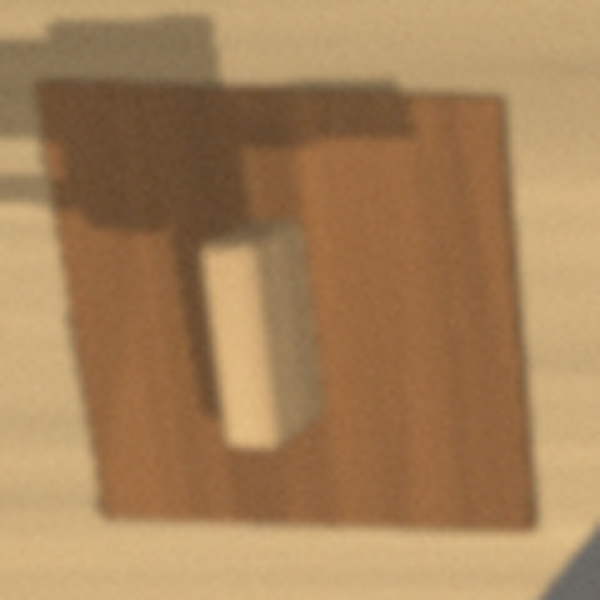

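```bash
cat > fit.py <<'E'
from h import *
from scipy.optimize import least_squares
def fit(obs,x0):
    # obs: list (cam, px, pt3 local)
    def f(v):
        R=Ro.from_euler("z",v[2]); r=[]
        for c,px,P in obs:
            r+=list(proj(c,R.apply(P)+[v[0],v[1],0])[0]-px)
        return r
    s=least_squares(f,x0,loss="soft_l1"); return s.x,np.array(s.fun).reshape(-1,2)
E
python3 - <<'E'
from fit import *
w=load("wrist"); t=load("top")
W=lambda u,v,x0=230,y0=110,s=4:(x0+(u+.5)/s-.5,y0+(v+.5)/s-.5)
T=lambda u,v:W(u,v,200,170,5)
ow=[(w,W(122,665),(.115,-.093,.068)),(w,W(585,652),(.115,.093,.068)),(w,W(70,152),(-.089,-.095,.079)),(w,W(602,133),(-.089,.095,.079)),(w,W(166,503),(.049,-.069,.062)),(w,W(527,492),(.049,.069,.062))]
ot=[(t,T(85,94),(.115,.093,.068)),(t,T(337,94),(.115,-.093,.068)),(t,T(75,371),(-.089,.095,.079)),(t,T(333,371),(-.089,-.095,.079))]
for o in (ow,ot,ow+ot):
    x,r=fit(o,[.48,.15,.03]); print(x.round(4)); print(r.round(1).tolist())
B=lambda u,v:W(u,v,80,150,5)
bw=[(w,B(39,83),(-.0775,-.075,.008)),(w,B(505,97),(-.0775,.075,.008)),(w,B(536,526),(.0775,.075,.008)),(w,B(102,516),(.0775,-.075,.008))]
bw2=[(w,B(202,245),(-.035,-.009,.042)),(w,B(262,240),(-.035,.009,.042)),(w,B(274,448),(.035,.009,.042)),(w,B(226,445),(.035,-.009,.042))]
bt=[(t,T(530,119),(.0775,.075,.008)),(t,T(730,130),(.0775,-.075,.008)),(t,T(717,332),(-.0775,-.075,.008)),(t,T(517,320),(-.0775,.075,.008))]
for o in (bw,bw2,bt,bw+bw2+bt):
    x,r=fit(o,[.51,-.15,-.03]); print(x.round(4)); print(r.round(1).tolist())
# peg bar: ends
x,r=fit(ow,[.48,.15,.03])
C=Ro.from_euler("z",x[2])
for zz in (.112,): print([C.inv().apply(at(w,W(*q),zz)-[x[0],x[1],0]).round(4).tolist() for q in [(286,627),(416,612),(418,655),(290,668)]])
E
```

```text
[0.4845 0.1511 0.0332]
[[-1.3, 0.5], [0.8, 0.2], [-3.2, -0.4], [2.4, -0.4], [0.4, 0.2], [-0.2, 0.2]]
[0.4818 0.1497 0.0281]
[[-0.2, -0.2], [0.4, -0.4], [-1.2, 0.4], [0.7, 0.1]]
[0.4843 0.1509 0.0327]
[[-1.5, 0.3], [0.7, 0.1], [-3.3, -0.6], [2.3, -0.5], [0.2, 0.0], [-0.4, 0.0], [-0.6, -0.7], [-0.0, -1.2], [-1.4, -0.2], [0.5, -0.7]]
[ 0.5158 -0.1457 -0.0424]
[[-0.3, -1.1], [-0.3, -0.1], [-0.0, 1.5], [0.7, 0.2]]
[ 0.5152 -0.1455 -0.0742]
[[0.1, -1.5], [-0.2, 0.3], [1.0, 0.4], [-0.7, 0.2]]
[ 0.514  -0.1504 -0.0392]
[[0.1, -0.5], [-0.3, -0.2], [0.2, 0.4], [-0.0, 0.3]]
[ 0.5154 -0.1459 -0.045 ]
[[-0.3, -1.5], [-0.3, -0.3], [-0.3, 1.3], [0.4, -0.2], [-0.8, -1.3], [-1.1, 0.2], [1.4, 0.4], [-0.2, 0.6], [-0.9, -0.9], [-1.3, -0.5], [-1.2, 0.1], [-1.4, -0.3]]
[[0.0771, -0.0226, 0.112], [0.0728, 0.0235, 0.112], [0.0897, 0.0239, 0.112], [0.0933, -0.0219, 0.112]]
```

```bash
python3 - <<'E'
from h import *
rows(np.array([.505,-.148,.17]),Rt(-.042),9,94)
E
```

```text
angle deg 2.38 dist 355.7
[[19.9, -33.1, 8.6, 0.0046, -0.0001, -0.0, 94], [19.9, -33.0, 8.7, 0.0046, -0.0001, -0.0, 94], [19.9, -33.0, 8.9, 0.0046, -0.0001, -0.0, 94], [19.9, -32.9, 9.0, 0.0046, -0.0001, -0.0, 94], [19.9, -32.9, 9.2, 0.0046, -0.0001, -0.0, 94], [19.9, -32.8, 9.3, 0.0046, -0.0001, -0.0, 94], [19.9, -32.8, 9.5, 0.0046, -0.0001, -0.0, 94], [19.9, -32.8, 9.6, 0.0046, -0.0001, -0.0, 94], [19.9, -32.7, 9.8, 0.0046, -0.0001, -0.0, 94]]
```

Call:
play_rows:
  deltas:
    - [[15, -33, 9, 0.005, 0, 0, 94], [15, -33, 9, 0.005, 0, 0, 94], [20, -33, 9, 0.005, 0, 0, 94], [20, -33, 9, 0.005, 0, 0, 94], [22, -33, 9, 0.005, 0, 0, 94], [22, -33, 9, 0.005, 0, 0, 94], [22, -33, 9, 0.005, 0, 0, 94], [22, -33, 10, 0.005, 0, 0, 94], [21, -33, 10, 0.002, 0, 0, 94], [0, 0, 0, 0, 0, 0, 94]]

```text
time_s: 2.75
ee_pos: [0.5047, -0.1505, 0.1671]
eef_rot: [2.884, 1.566, 2.84]
force: [-0.4, 0.9, -1.2]
grip_width: 0.0941
```

```bash
python3 - <<'E'
from h import *
c=cam("wrist","d_wrist"); o=ctrl.get_obs(); print(o["time_s"],o["ee_pos"],o["qpos"].round(2))
crop(c,180,70,480,300,2.6,"d1")
E
```

```text
2.8 [ 0.50498464 -0.14916536  0.16870121] [-0.36  0.28  1.63  0.    1.23 -1.88]
```

View pics/d_wrist.png

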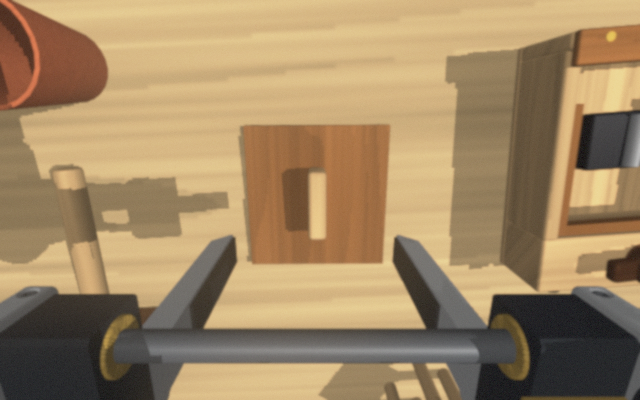

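```bash
python3 - <<'E'
from fit import *
w=load("wrist")
bw=[(w,(244,125.5),(-.0775,-.075,.008)),(w,(390,125),(-.0775,.075,.008)),(w,(384,262),(.0775,.075,.008)),(w,(250.5,263),(.0775,-.075,.008))]
bw2=[(w,(308,171),(-.035,-.009,.042)),(w,(324.5,171),(-.035,.009,.042)),(w,(325,239),(.035,.009,.042)),(w,(309,239),(.035,-.009,.042))]
for o in (bw,bw2,bw+bw2):
    x,r=fit(o,[.51,-.15,-.03]); print(x.round(4)); print(r.round(1).tolist())
x,_=fit(bw+bw2,[.51,-.15,-.03])
p,R=pose(); print("tool rel board",Ro.from_euler("z",x[2]).inv().apply(p-[x[0],x[1],0]), R.as_matrix().round(3))
crop(w,230,110,400,280,4,"d2")
rows(np.array([x[0],x[1],.011]),Rt(x[2]),8,60)
E
```

```text
[ 0.5164 -0.1469 -0.0382]
[[-1.0, -0.6], [0.9, -0.8], [-1.2, 1.3], [1.3, 0.9]]
[ 0.515  -0.1476 -0.0316]
[[-1.2, -0.2], [1.3, -0.4], [0.9, 0.3], [-1.0, 0.5]]
[ 0.5154 -0.1472 -0.0368]
[[-1.5, -1.5], [0.5, -1.9], [-1.4, 0.5], [1.0, 0.2], [-0.6, 0.1], [1.9, 0.0], [1.1, 0.7], [-0.8, 0.8]]
tool rel board [-0.01036584 -0.00232212  0.16870121] [[-0.003  0.043  0.999]
 [ 0.001  0.999 -0.043]
 [-1.     0.001 -0.003]]
angle deg 0.4 dist 158.1
[[19.7, 0.3, 1.4, -0.0008, -0.0004, -0.0001, 60], [19.7, 0.3, 1.3, -0.0008, -0.0004, -0.0001, 60], [19.7, 0.3, 1.3, -0.0008, -0.0004, -0.0001, 60], [19.7, 0.3, 1.3, -0.0008, -0.0004, -0.0001, 60], [19.7, 0.3, 1.3, -0.0008, -0.0004, -0.0001, 60], [19.7, 0.3, 1.3, -0.0008, -0.0004, -0.0001, 60], [19.7, 0.3, 1.3, -0.0008, -0.0004, -0.0001, 60], [19.7, 0.3, 1.3, -0.0008, -0.0004, -0.0001, 60]]
```

View pics/d2.png

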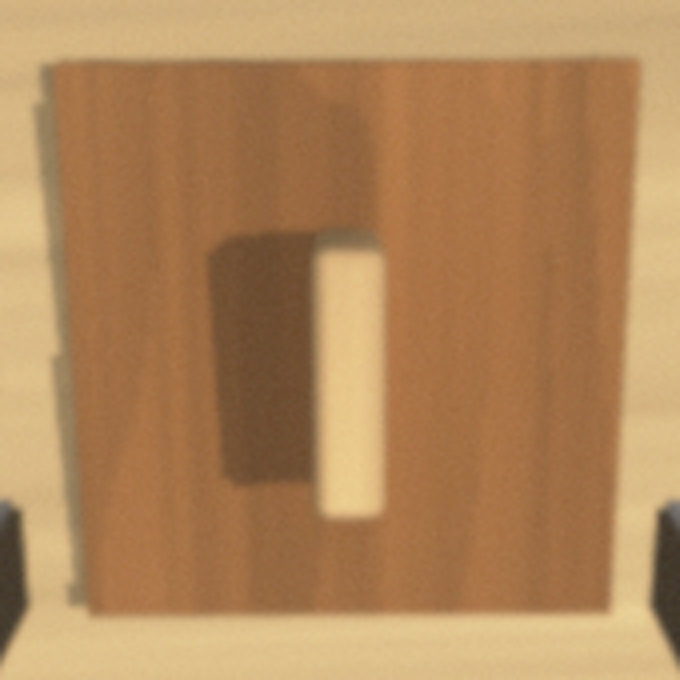

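Call:
play_rows:
  deltas:
    - [[25, 0.5, 2, 0, 0, 0, 60], [25, 0.5, 2, 0, 0, 0, 60], [25, 0.4, 2, 0, 0, 0, 60], [25, 0.4, 2, 0, 0, 0, 60], [25, 0.3, 1.5, 0, 0, 0, 60], [18, 0.2, 1, 0, 0, 0, 60], [12.5, 0, 0, 0, 0, 0, 60], [0, 0, 0, 0, 0, 0, 60], [0, 0, 0, 0, 0, 0, 60]]

```text
time_s: 3.7
ee_pos: [0.5166, -0.147, 0.0159]
eef_rot: [-0.238, 1.57, -0.279]
force: [0.3, 0.1, -0.6]
grip_width: 0.0597
```

Call:
play_rows:
  deltas:
    - [[0, 0, 0, 0, 0, 0, 10], [0, 0, 0, 0, 0, 0, 10], [0, 0, 0, 0, 0, 0, 10], [0, 0, 0, 0, 0, 0, 10], [0, 0, 0, 0, 0, 0, 10]]
  grip_force: 40

```text
time_s: 4.2
ee_pos: [0.5161, -0.1475, 0.0151]
eef_rot: [-0.304, 1.571, -0.346]
force: [-0.3, -0.2, 0.1]
grip_width: 0.0233
```

Call:
play_rows:
  deltas:
    - [[0, 0, 0, 0, 0, 0, 35], [4, 0, 0, 0, 0, 0, 35], [0, 0, 0, 0, 0, 0, 10], [0, 0, 0, 0, 0, 0, 10], [0, 0, 0, 0, 0, 0, 10], [0, 0, 0, 0, 0, 0, 10], [0, 0, 0, 0, 0, 0, 10]]
  grip_force: 45

```text
time_s: 4.9
ee_pos: [0.516, -0.1474, 0.0108]
eef_rot: [2.851, 1.571, 2.809]
force: [0.2, -0.5, -0.3]
grip_width: 0.0176
```

```bash
cat > plan.py <<'E'
from h import *
import sys
CL=[.4840,.1505,.033]; H=.0108; DY=0.0
def tcp(th,xb,zb,cl=None,up=0,slide=0,dyaw=0):
    """th deg, xb,zb mm bottom -x corner in clock frame; slide mm along board axis"""
    cl=cl or CL; t=np.deg2rad(th)
    ex=np.array([np.cos(t),0,np.sin(t)]); en=np.array([-np.sin(t),0,np.cos(t)])
    q=np.array([xb,0,zb])/1000+ex*(.0775+slide/1000)+en*H+[0,DY,up/1000]
    return Ro.from_euler("z",cl[2]).apply(q)+[cl[0],cl[1],0], Rt(cl[2]+dyaw,t)
E
python3 - <<'E'
from plan import *
p0,R0=pose()
p1=p0+[-.02,0,.19]; 
p2,R2=tcp(18,-96.5,56,up=70,slide=20); print(p2)
rows(p1,R0,5,10)
rows(p2,R2,11,10,(p1,R0))
E
```

```text
[0.4768945  0.15026543 0.16640057]
angle deg 0.0 dist 191.0
[[-38.0, -0.2, -4.0, 0.0, 0.0, 0.0, 10], [-38.0, -0.2, -4.0, 0.0, 0.0, 0.0, 10], [-38.0, -0.2, -4.0, 0.0, 0.0, 0.0, 10], [-38.0, -0.2, -4.0, 0.0, 0.0, 0.0, 10], [-38.0, -0.2, -4.0, 0.0, 0.0, 0.0, 10]]
angle deg 18.51 dist 300.3
[[3.1, 27.0, -2.9, -0.0067, -0.0286, 0.0011, 10], [3.1, 27.0, -2.8, -0.0067, -0.0286, 0.0011, 10], [3.0, 27.0, -2.7, -0.0067, -0.0286, 0.0011, 10], [3.0, 27.0, -2.6, -0.0067, -0.0286, 0.0011, 10], [2.9, 27.0, -2.5, -0.0067, -0.0286, 0.0011, 10], [2.9, 27.0, -2.4, -0.0067, -0.0286, 0.0011, 10], [2.9, 27.1, -2.3, -0.0067, -0.0286, 0.0011, 10], [2.8, 27.1, -2.2, -0.0067, -0.0286, 0.0011, 10], [2.8, 27.1, -2.1, -0.0067, -0.0286, 0.0011, 10], [2.8, 27.1, -2.0, -0.0067, -0.0286, 0.0011, 10], [2.7, 27.1, -1.9, -0.0067, -0.0286, 0.0011, 10]]
```

Call:
play_rows:
  deltas:
    - [[-10, 0, 0, 0, 0, 0, 10], [-25, 0, -3, 0, 0, 0, 10], [-40, 0, -4, 0, 0, 0, 10], [-40, 0, -4, 0, 0, 0, 10], [-40, 0, -4, 0, 0, 0, 10], [-30, 0, -4, 0, 0, 0, 10], [-5, 10, -1, 0, 0, 0, 10]]

```text
time_s: 5.6
ee_pos: [0.4973, -0.1373, 0.2051]
eef_rot: [-0.322, 1.564, -0.365]
force: [0.1, 0.4, -1.7]
grip_width: 0.0179
```

Call:
play_rows:
  deltas:
    - [[3, 20, -2, -0.007, -0.03, 0.001, 10], [3, 29, -3, -0.007, -0.03, 0.001, 10], [3, 29, -3, -0.007, -0.03, 0.001, 10], [3, 29, -3, -0.007, -0.03, 0.001, 10], [3, 29, -3, -0.007, -0.03, 0.001, 10], [3, 29, -3, -0.007, -0.03, 0.001, 10], [3, 29, -2, -0.007, -0.03, 0.001, 10], [3, 29, -2, -0.007, -0.03, 0.001, 10], [3, 29, -2, -0.007, -0.03, 0.001, 10], [3, 25, -2, -0.007, -0.03, 0.001, 10]]

```text
time_s: 6.6
ee_pos: [0.4774, 0.1424, 0.1674]
eef_rot: [-0.001, 1.271, 0.029]
force: [0.7, -0.7, -1.6]
grip_width: 0.0175
```

```bash
python3 - <<'E'
from plan import *
print(pose()[0],ctrl.get_obs()["force"],ctrl.get_obs()["grip_width"])
p2,R2=tcp(18,-96.5,56,up=70,slide=20); 
rows(p2,R2,3,10)
E
```

```text
[0.47739341 0.14244347 0.16743048] [ 0.66481275 -0.6635715  -1.61642336] 0.017493743742005467
angle deg 0.85 dist 7.9
[[0.3, 2.6, -0.2, -0.0011, -0.0048, 0.0004, 10], [0.3, 2.6, -0.2, -0.0011, -0.0048, 0.0004, 10], [0.3, 2.6, -0.2, -0.0011, -0.0048, 0.0004, 10]]
```

Call:
play_rows:
  deltas:
    - [[0, 0, 0, 0, 0, 0, 10], [0, 0, 0, 0, 0, 0, 10], [0, 0, 0, 0, 0, 0, 10]]

```text
time_s: 6.9
ee_pos: [0.4783, 0.1402, 0.1683]
eef_rot: [-0.002, 1.272, 0.026]
force: [0.1, -0.3, -2.0]
grip_width: 0.0177
```

```bash
python3 - <<'E'
from plan import *
w=cam("wrist","e_wrist"); cam("top","e_top");cam("scene","e_scene")
p,R=pose(); print(p.round(4))
p2,R2=tcp(18,-96.5,56,up=70,slide=20); print(p2)
rows(p2,R2,1,10)
E
```

```text
[0.4786 0.14   0.1686]
[0.4768945  0.15026543 0.16640057]
angle deg 0.88 dist 10.6
[[1.7, 10.3, -2.0, -0.0051, -0.0143, 0.0022, 10]]
```

View pics/e_wrist.png

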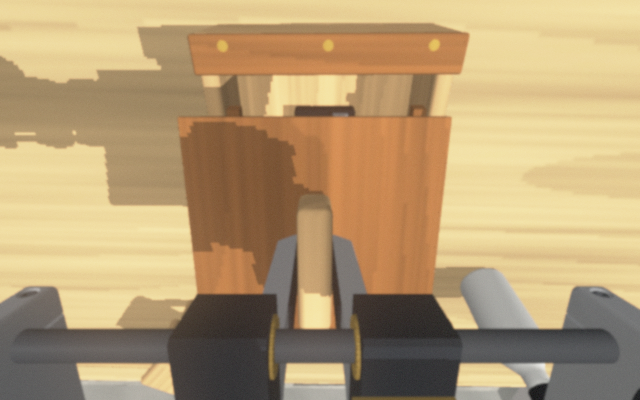

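View pics/e_scene.png

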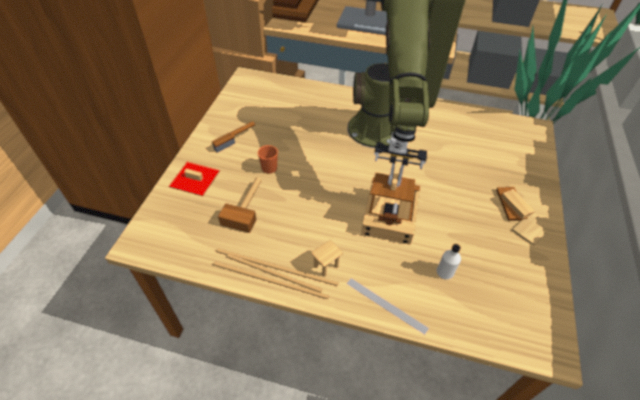

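```bash
python3 - <<'E'
from h import *
w=load("wrist"); crop(w,170,15,330,135,5,"e1"); crop(w,320,15,480,135,5,"e2")
E
```

```text
(no output)
```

View pics/e1.png

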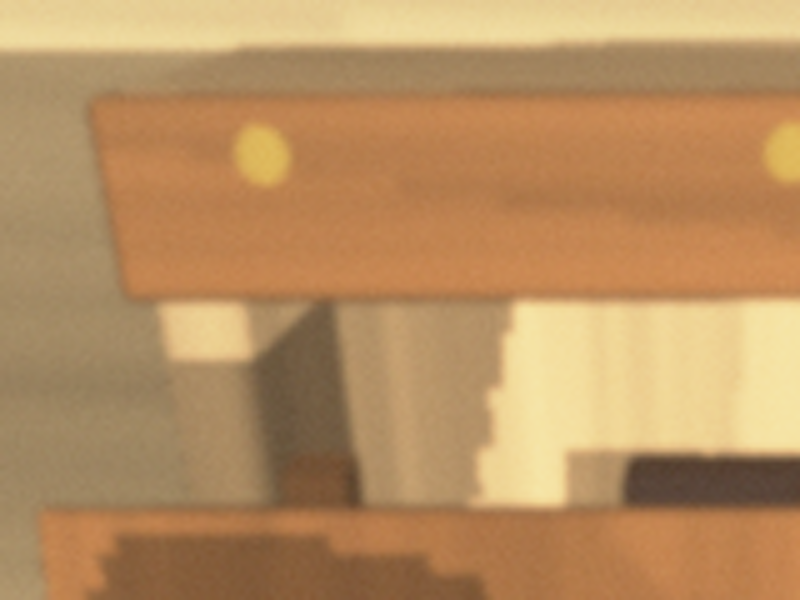

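View pics/e2.png

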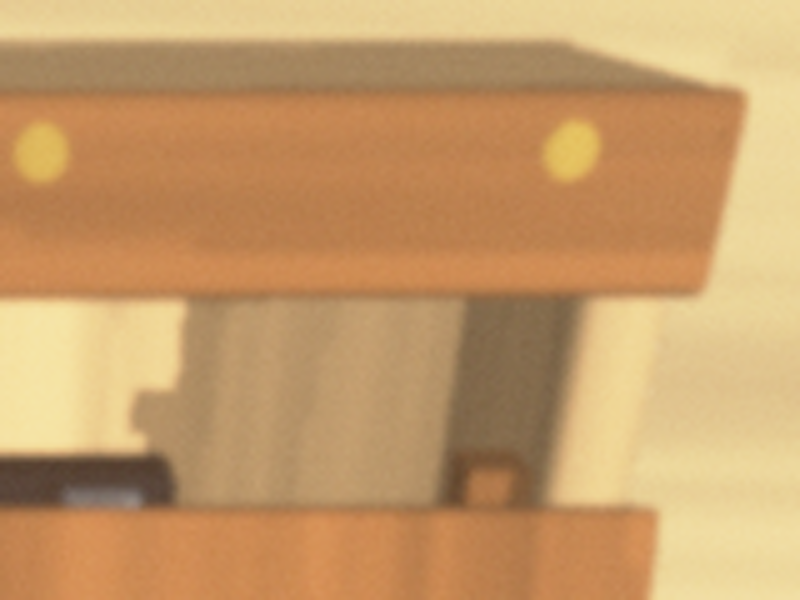

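```bash
python3 - <<'E'
from fit import *
from scipy.optimize import least_squares
w=load("wrist"); p,R=pose()
# board: local frame from tool: ex=tool z, ey=tool y, en=-tool x
def bp(P,off=(0,0,0,0,0)):
    # off: dx,dy,dn mm, pitch, yaw in board frame
    q=Ro.from_euler("zy",[off[4],off[3]]).apply(np.array(P)-[0,0,.0225])+np.array([off[0],off[1],off[2]])+[0,0,.0225-.0108]
    return p+R.apply([-q[2],q[1],q[0]])
C=[((178.5,117),(-.0775,-.075,.008)),((451,117.2),(-.0775,.075,.008))]
for px,P in C: print(proj(w,bp(P))[0],px)
s=least_squares(lambda v:np.concatenate([proj(w,bp(P,(v[0],v[1],0,0,v[2])))[0]-px for px,P in C]),[0,0,0]); print("board dx,dy,yaw",s.x,s.fun)
obs=[(w,(195.5,74.3),(-.089,-.093,.079)),(w,(460,73.5),(-.089,.093,.079)),(w,(188.2,34.3),(-.115,-.093,.079)),(w,(469.3,33.4),(-.115,.093,.079))]
for o in (obs[:2],obs):
  x,r=fit(o,[.484,.15,.033]); print(x.round(4),r.round(1).tolist())
E
```

```text
[173.16401594 115.73884649] (178.5, 117)
[450.8035436  116.29557479] (451, 117.2)
board dx,dy,yaw [0.00070804 0.00157972 0.00122606] [-2.41572836  0.27461744  2.41379055  0.27941432]
[0.4859 0.1509 0.0322] [[-2.3, 0.2], [2.3, 0.2]]
[0.4868 0.151  0.0319] [[-2.0, 1.6], [2.0, 1.7], [-2.9, -0.4], [2.6, -0.4]]
```

```bash
sed -i 's/^CL=.*; H/CL=[.4845,.1508,.032]; H/' plan.py; python3 - <<'E'
from plan import *
p2,R2=tcp(18,-96.5,56,up=10,slide=22); print(p2)
rows(p2,R2,5,10)
E
```

```text
[0.47929541 0.1506334  0.1070186 ]
angle deg 0.86 dist 62.5
[[11.8, 2.1, -3.4, -0.0008, -0.0029, 0.0004, 10], [11.8, 2.1, -3.5, -0.0008, -0.0029, 0.0004, 10], [11.8, 2.1, -3.5, -0.0008, -0.0029, 0.0004, 10], [11.8, 2.1, -3.5, -0.0008, -0.0029, 0.0004, 10], [11.8, 2.1, -3.6, -0.0008, -0.0029, 0.0004, 10]]
```

Call:
play_rows:
  deltas:
    - [[5, 4, -1.5, -0.001, -0.003, 0.0, 10], [15, 4, -4, -0.001, -0.003, 0.0, 10], [15, 2.5, -4.5, -0.001, -0.003, 0, 10], [15, 0, -4.5, -0.001, -0.003, 0, 10], [9, 0, -3, 0, -0.003, 0, 10], [0, 0, 0, 0, 0, 0, 10], [0, 0, 0, 0, 0, 0, 10]]

```text
time_s: 7.75
ee_pos: [0.4795, 0.1511, 0.1074]
eef_rot: [-0.006, 1.256, 0.027]
force: [-0.4, 0.9, -1.0]
grip_width: 0.0175
```

```bash
python3 - <<'E'
from plan import *
w=cam("wrist","f_wrist"); 
p,R=pose(); print(p.round(4), ctrl.get_obs()["force"])
p2,R2=tcp(18,-96.5,56,up=10,slide=22); rows(p2,R2,1,10)
crop(w,160,0,480,200,2.5,"f1")
E
```

```text
[0.4796 0.1511 0.1078] [-0.26503948  1.25401849 -1.2245179 ]
angle deg 0.14 dist 1.0
[[0.6, -0.5, -0.6, 0.0008, 0.0018, 0.0014, 10]]
```

View pics/f1.png

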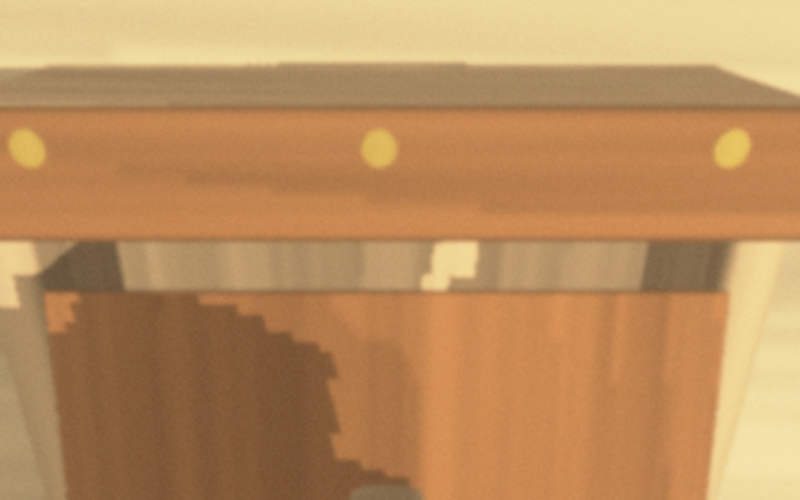

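```bash
python3 - <<'E'
from plan import *
w=load("wrist")
f=lambda u,v,z: at(w,(160+(u+.5)/2.5-.5,(v+.5)/2.5-.5),z)
b=[f(45,292,.0808),f(728,292,.0808)]; s=[f(27,240.5,.079),f(732,240.5,.079)]
print(np.round(b,4),np.round(s,4), (b[0]+b[1]-s[0]-s[1])/2, np.linalg.norm(b[0]-b[1]))
E
```

```text
[[0.4098 0.0758 0.0808]
 [0.4047 0.2236 0.0808]] [[0.3994 0.0735 0.079 ]
 [0.3943 0.2223 0.079 ]] [0.01045278 0.00183043 0.0018    ] 0.14788531016676862
```

Call:
play_rows:
  deltas:
    - [[3.5, -0.8, -1.1, 0, 0.001, 0.001, 10], [3.5, -0.7, -1.1, 0, 0, 0, 10], [3, 0, -0.9, 0, 0, 0, 10], [0, 0, -3, 0, 0, 0, 10], [0, 0, -4, 0, 0, 0, 10], [0, 0, -4, 0, 0, 0, 10], [0, 0, 0, 0, 0, 0, 10]]

```text
time_s: 8.5
ee_pos: [0.4685, 0.1493, 0.0931]
eef_rot: [-0.003, 1.257, 0.03]
force: [0.2, 0.3, -2.0]
grip_width: 0.0175
```

```bash
python3 - <<'E'
from plan import *
w=cam("wrist","g_wrist"); 
p,R=pose(); print(p.round(4), ctrl.get_obs()["force"])
p2,R2=tcp(18,-96.5,56,slide=0); rows(p2,R2,1,10)
crop(w,160,0,480,200,2.5,"g1")
E
```

```text
[0.4688 0.1493 0.0933] [-0.13612239 -0.49189794 -1.96613721]
angle deg 0.07 dist 10.9
[[-0.3, 1.0, -10.8, 0.0012, 0.0, 0.0005, 10]]
```

View pics/g1.png

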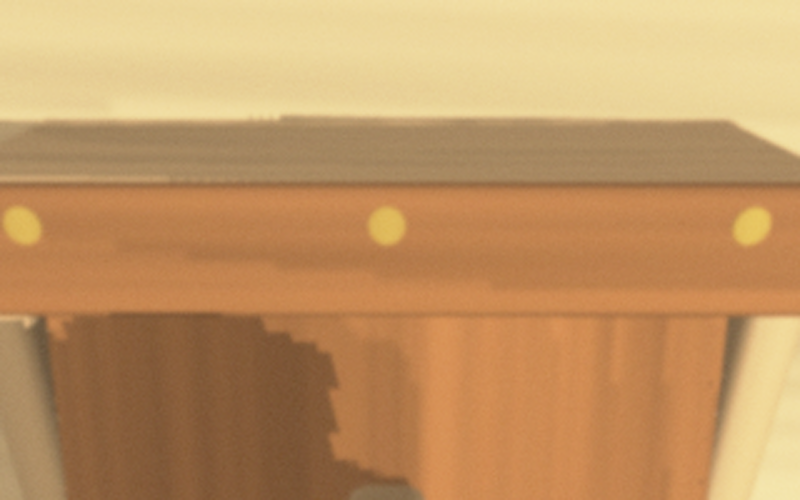

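Call:
play_rows:
  deltas:
    - [[0, 0, -3, 0, 0, 0, 10], [0, 0, -3, 0, 0, 0, 10], [0, 0, -2.5, 0, 0, 0, 10], [0, 0, -2, 0, 0, 0, 10], [0, 0, 0, 0, 0, 0, 10]]

```text
time_s: 9.05
ee_pos: [0.4588, 0.1489, 0.0899]
eef_rot: [-0.003, 1.257, 0.03]
force: [-0.5, -0.2, -1.6]
grip_width: 0.0178
```

```bash
python3 - <<'E'
from plan import *
CL[1]-=.0013
p,R=pose(); print(p.round(4), ctrl.get_obs()["force"])
s=None
for k,th in enumerate([18,13,9,5,2]):
    f=th/18; q,Q=tcp(th,-98.5+2*f,62-6*f)
    rows(q,Q,1 if k==0 else 3,10,s); s=(q,Q)
E
```

```text
[0.4588 0.1489 0.0899] [-0.48672799 -0.15515372 -1.5979615 ]
angle deg 0.07 dist 0.6
[[-0.4, -0.2, -0.3, 0.0011, -0.0003, 0.0006, 10]]
angle deg 5.0 dist 5.1
[[1.7, -0.0, 0.2, 0.0, 0.0291, 0.0, 10], [1.7, -0.0, 0.3, 0.0, 0.0291, 0.0, 10], [1.7, -0.0, 0.3, 0.0, 0.0291, 0.0, 10]]
angle deg 4.0 dist 4.1
[[1.3, 0.0, 0.1, 0.0, 0.0233, -0.0, 10], [1.3, 0.0, 0.2, 0.0, 0.0233, -0.0, 10], [1.3, 0.0, 0.2, 0.0, 0.0233, -0.0, 10]]
angle deg 4.0 dist 4.1
[[1.3, -0.0, 0.1, -0.0, 0.0233, 0.0, 10], [1.3, -0.0, 0.1, -0.0, 0.0233, 0.0, 10], [1.3, -0.0, 0.2, -0.0, 0.0233, 0.0, 10]]
angle deg 3.0 dist 3.1
[[1.0, 0.0, 0.1, 0.0, 0.0175, 0.0, 10], [1.0, 0.0, 0.1, 0.0, 0.0175, 0.0, 10], [1.0, 0.0, 0.1, 0.0, 0.0175, 0.0, 10]]
```

Call:
play_rows:
  deltas:
    - [[1.7, 0, 0.2, 0, 0.029, 0, 10], [1.7, 0, 0.2, 0, 0.029, 0, 10], [1.7, 0, 0.3, 0, 0.029, 0, 10], [1.3, 0, 0.1, 0, 0.023, 0, 10], [1.3, 0, 0.2, 0, 0.023, 0, 10], [1.3, 0, 0.2, 0, 0.023, 0, 10], [0, 0, 0, 0, 0, 0, 10]]

```text
time_s: 9.75
ee_pos: [0.4627, 0.149, 0.0814]
eef_rot: [-0.006, 1.414, 0.027]
force: [0.6, -0.6, -2.0]
grip_width: 0.0177
```

Call:
play_rows:
  deltas:
    - [[1.3, 0, 0.1, 0, 0.023, 0, 10], [1.3, 0, 0.1, 0, 0.023, 0, 10], [1.3, 0, 0.2, 0, 0.023, 0, 10], [1, 0, 0.1, 0, 0.017, 0, 10], [1, 0, 0.1, 0, 0.017, 0, 10], [1, 0, 0.1, 0, 0.017, 0, 10], [0, 0, 0, 0, 0, 0, 10], [0, 0, 0, 0, 0, 0, 10]]

```text
time_s: 10.55
ee_pos: [0.4638, 0.149, 0.0747]
eef_rot: [-0.023, 1.533, 0.01]
force: [-0.5, -0.6, -1.8]
grip_width: 0.0174
```

```bash
python3 - <<'E'
from plan import *
CL[1]-=.0013
p,R=pose(); print(p.round(4), ctrl.get_obs()["force"])
q,Q=tcp(2,-98.3,61.3);rows(q,Q,1,10)
q,Q=tcp(0,-98.5,62);rows(q,Q,2,10)
w=cam("wrist","i_wrist"); c=cam("scene"); crop(c,330,150,450,250,6,"i_sc")
E
```

```text
[0.4638 0.149  0.0747] [-0.46895548 -0.58517    -1.80479076]
angle deg 0.19 dist 0.6
[[-0.1, -0.2, -0.6, 0.0008, 0.0032, 0.0009, 10]]
angle deg 2.18 dist 1.9
[[0.9, -0.1, -0.2, 0.0004, 0.019, 0.0004, 10], [0.9, -0.1, -0.2, 0.0004, 0.019, 0.0004, 10]]
```

View pics/i_wrist.png

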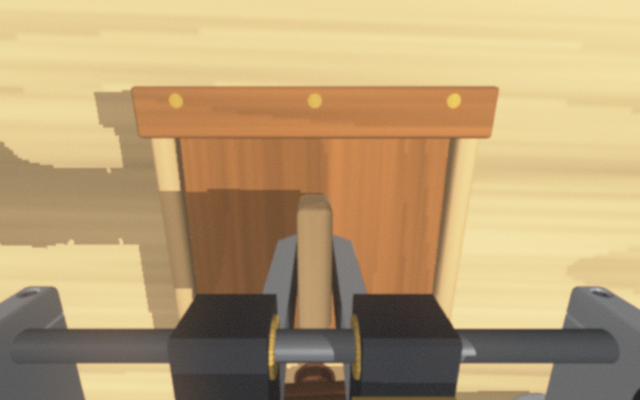

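View pics/i_sc.png

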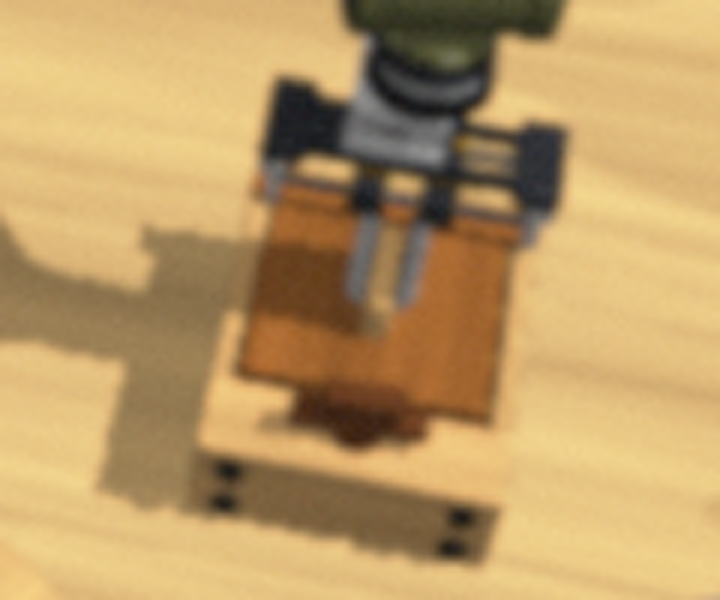

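Call:
play_rows:
  deltas:
    - [[0.6, 0, -0.2, 0, 0.013, 0.001, 10], [0.6, 0, -0.2, 0, 0.013, 0, 10], [0.6, 0, -0.1, 0, 0.012, 0, 10], [0, 0, 0, 0, 0, 0, 10], [0, 0, 0, 0, 0, 0, 10]]

```text
time_s: 11.15
ee_pos: [0.4634, 0.149, 0.0729]
eef_rot: [1.975, 1.571, 2.008]
force: [-0.3, -0.7, -2.5]
grip_width: 0.0176
```

Call:
play_rows:
  deltas:
    - [[0.5, 0, 0, 0, 0, 0, 10], [0.5, 0, 0, 0, 0, 0, 10], [0, 0, 0, 0, 0, 0, 10]]

```text
time_s: 11.45
ee_pos: [0.4635, 0.149, 0.0728]
eef_rot: [0.169, 1.57, 0.202]
force: [-4.8, -1.2, 10.9]
grip_width: 0.0177
```

Call:
play_rows:
  deltas:
    - [[-0.7, 0, 0, 0, 0, 0, 10], [0, 0, 0, 0, 0, 0, 26], [0, 0, 0, 0, 0, 0, 40], [0, 0, 0, 0, 0, 0, 44], [0, 0, 0, 0, 0, 0, 44], [-20, 0, 0, 0, 0, 0, 44], [-40, 0, 0, 0, 0, 0, 44], [-40, 0, -5, 0, 0, 0, 44], [-30, 0, -5, 0, 0, 0, 44], [0, 0, 0, 0, 0, 0, 44]]

```text
time_s: 12.45
ee_pos: [0.4545, 0.1491, 0.2066]
eef_rot: [0.231, 1.564, 0.264]
force: [-0.0, -0.5, -1.2]
grip_width: 0.0437
```

```bash
python3 - <<'E'
from plan import *
p,R=pose(); print(p.round(4), ctrl.get_obs()["force"],ctrl.get_obs()["time_s"])
w=cam("wrist","j_wrist"); c=cam("top"); crop(c,200,170,300,260,7,"j_top")
E
```

```text
[0.4545 0.1491 0.2066] [-0.04451449 -0.45795647 -1.19156119] 12.45
```

View pics/j_wrist.png

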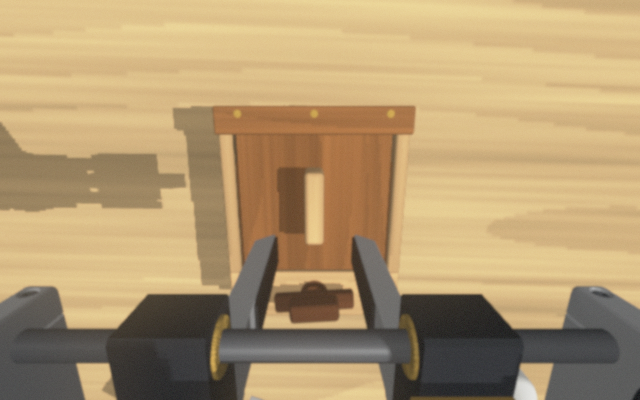

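```bash
python3 - <<'E'
from plan import *
rows(np.array([.5685,.1522,.17]),Rt(.128-np.pi/2),11,44)
E
```

```text
angle deg 84.55 dist 119.7
[[3.0, -0.0, 10.5, 0.1342, 0.0, -0.0001, 44], [3.0, 1.4, 10.4, 0.1342, 0.0, -0.0001, 44], [3.0, 2.7, 10.1, 0.1342, 0.0, -0.0001, 44], [3.0, 4.1, 9.6, 0.1342, 0.0, -0.0001, 44], [3.0, 5.3, 9.0, 0.1342, 0.0, -0.0001, 44], [3.0, 6.5, 8.2, 0.1342, 0.0, -0.0001, 44], [3.0, 7.5, 7.3, 0.1342, 0.0, -0.0001, 44], [3.0, 8.4, 6.2, 0.1342, 0.0, -0.0001, 44], [3.0, 9.2, 5.0, 0.1342, 0.0, -0.0001, 44], [3.0, 9.8, 3.7, 0.1342, 0.0, -0.0001, 44], [3.0, 10.2, 2.4, 0.1342, 0.0, -0.0001, 44]]
```

View pics/j_top.png

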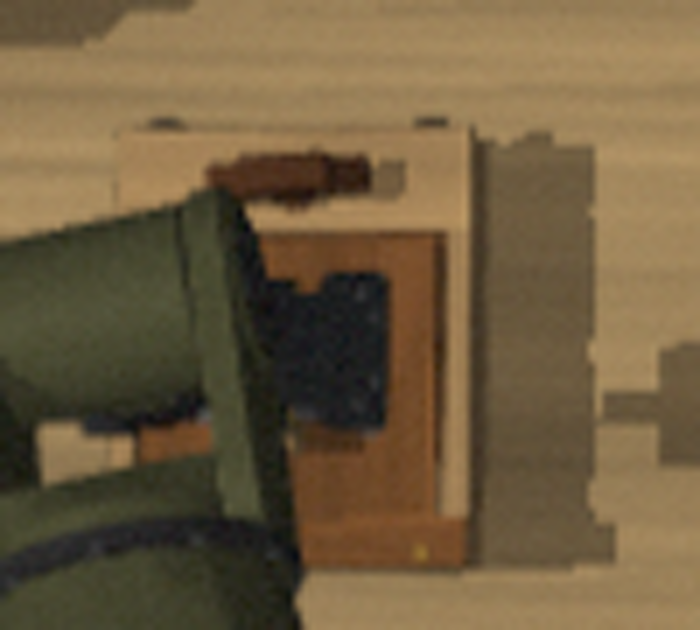

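Call:
play_rows:
  deltas:
    - [[3, 0, 10.5, 0.134, 0, 0, 50], [3, 1.5, 10.5, 0.134, 0, 0, 50], [3, 2.5, 10, 0.134, 0, 0, 50], [3, 4, 9.5, 0.134, 0, 0, 50], [3, 5.5, 9, 0.134, 0, 0, 50], [3, 6.5, 8, 0.134, 0, 0, 50], [3, 7.5, 7.5, 0.134, 0, 0, 50], [3, 8.5, 6, 0.134, 0, 0, 50], [3, 9, 5, 0.134, 0, 0, 50], [3, 10, 3.5, 0.134, 0, 0, 50]]

```text
time_s: 13.55
ee_pos: [0.5577, 0.1522, 0.1705]
eef_rot: [-1.658, 1.568, -2.971]
force: [0.4, -0.2, 0.7]
grip_width: 0.0499
```

Call:
play_rows:
  deltas:
    - [[3, 10, 2.5, 0.134, 0, 0, 50], [0, 0, 0, 0, 0, 0, 50], [0, 0, 0, 0, 0, 0, 50], [0, 0, 0, 0, 0, 0, 50]]

```text
time_s: 13.95
ee_pos: [0.5676, 0.1526, 0.1693]
eef_rot: [-1.779, 1.57, 3.066]
force: [0.1, -0.0, 0.4]
grip_width: 0.05
```

```bash
python3 - <<'E'
from plan import *
p,R=pose(); print(p.round(4), R.as_matrix().round(3),ctrl.get_obs()["time_s"],ctrl.get_obs()["qpos"].round(2))
w=cam("wrist","k_wrist"); c=cam("top"); crop(c,200,170,300,260,7,"k_top")
E
```

```text
[0.5676 0.1526 0.1693] [[-0.001  0.991  0.132]
 [ 0.     0.132 -0.991]
 [-1.    -0.001 -0.   ]] 13.95 [0.2  0.41 1.45 0.   1.28 0.07]
```

View pics/k_wrist.png

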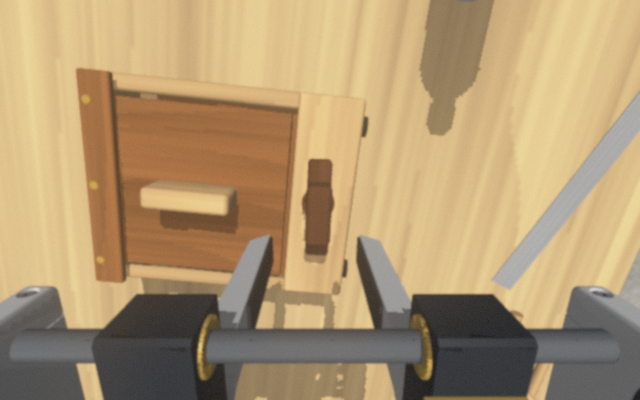

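View pics/k_top.png

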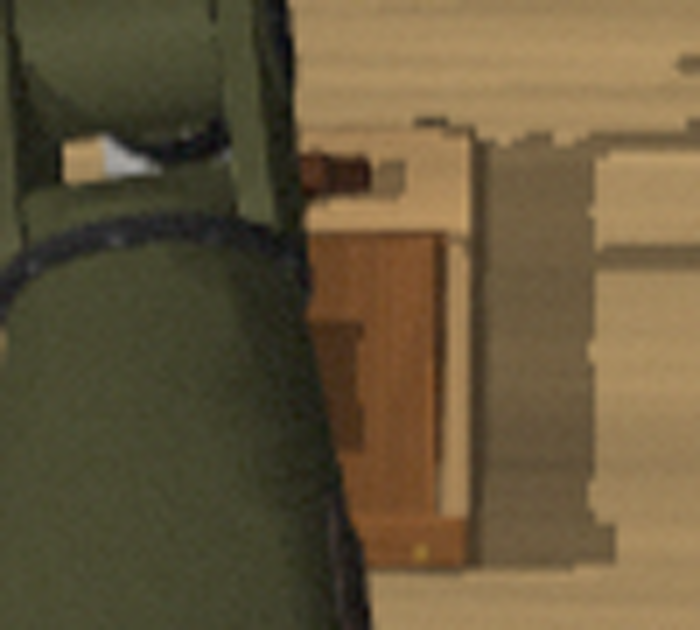

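```bash
python3 - <<'E'
from plan import *
w=load("wrist"); crop(w,270,140,370,265,5,"k1")
E
```

```text
(no output)
```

View pics/k1.png

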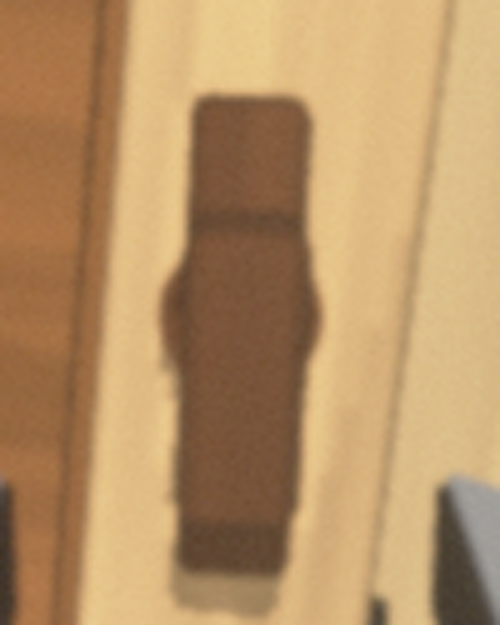

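```bash
python3 - <<'E'
from plan import *
w=load("wrist"); p,R=pose()
f=lambda u,v,z: at(w,(270+(u+.5)/5-.5,140+(v+.5)/5-.5),z)
a=[f(188,220,.112),f(305,220,.112),f(296,520,.112),f(180,520,.112)]
for q in a: print(q.round(4), R.inv().apply(q-p).round(4))
m1=(a[0]+a[1])/2;m2=(a[2]+a[3])/2; d=m1-m2; print("centre",(m1+m2)/2,"len",np.linalg.norm(d),"bar yaw",np.arctan2(-d[0],d[1]))
print("tool yaw+90", np.arctan2(-R.as_matrix()[0,2],-R.as_matrix()[1,2]) , np.arctan2(R.as_matrix()[1,1],R.as_matrix()[0,1]))
E
```

```text
[0.5589 0.1799 0.112 ] [ 0.0577 -0.0053 -0.0282]
[0.5761 0.1822 0.112 ] [ 0.0577  0.0121 -0.0282]
[0.5818 0.1343 0.112 ] [0.0577 0.0115 0.0201]
[0.5638 0.1318 0.112 ] [ 0.0577 -0.0067  0.0201]
centre [0.57014727 0.15706166 0.112     ] len 0.04832479202300093 bar yaw 0.11000114267333208
tool yaw+90 -0.1315691077970843 0.13156908788428567
```

```bash
python3 - <<'E'
from plan import *
w=load("wrist"); p,R=pose()
f=lambda u,v,z: at(w,(270+(u+.5)/5-.5,140+(v+.5)/5-.5),z)
for q in [(242.5,312,.09),(242.5,312,.08),(253,97,.09),(233,573,.09)]: print(f(*q),R.inv().apply(f(*q)-p))
# base block corners / sides for clock centre y: block outer edges
for q in [((364.5,99),.068),((340,293),.068),((300,93),.068),((285,291),.068)]:
    print(at(w,*q))
E
```

```text
[0.56995552 0.16059279 0.09      ] [ 0.07972007  0.00317248 -0.00759296]
[0.57045702 0.15774058 0.08      ] [ 0.08971965  0.00329415 -0.00469809]
[0.56674318 0.19615339 0.09      ] [ 0.07972569  0.00465309 -0.04326765]
[0.57476185 0.11364522 0.09      ] [0.07971272 0.00177822 0.0395794 ]
[0.59683259 0.2467565  0.068     ]
[0.60492116 0.0654343  0.068     ]
[0.54369947 0.24433166 0.068     ]
[0.55139505 0.06044973 0.068     ]
```

Call:
play_rows:
  deltas:
    - [[10, 1, -0.8, 0.01, 0, 0, 50], [20, 1.1, -0.8, 0.01, 0, 0, 50], [20, 0, 0, 0, 0, 0, 50], [20, 0, 0, 0, 0, 0, 50], [13, 0, 0, 0, 0, 0, 50], [0, 0, 0, 0, 0, 0, 50], [0, 0, 0, 0, 0, 0, 50]]

```text
time_s: 14.75
ee_pos: [0.5702, 0.1545, 0.0871]
eef_rot: [1.932, 1.57, 0.471]
force: [-0.5, 0.2, 0.2]
grip_width: 0.0502
```

```bash
python3 - <<'E'
from plan import *
p,R=pose(); print(p.round(4), R.as_matrix().round(3),ctrl.get_obs()["force"])
w=cam("wrist","l_wrist")
c=cam("scene"); crop(c,330,130,450,250,5,"l_sc")
E
```

```text
[0.5702 0.1545 0.0871] [[ 0.     0.994  0.109]
 [ 0.     0.109 -0.994]
 [-1.     0.    -0.   ]] [-0.49051069  0.22904897  0.24729523]
```

View pics/l_wrist.png

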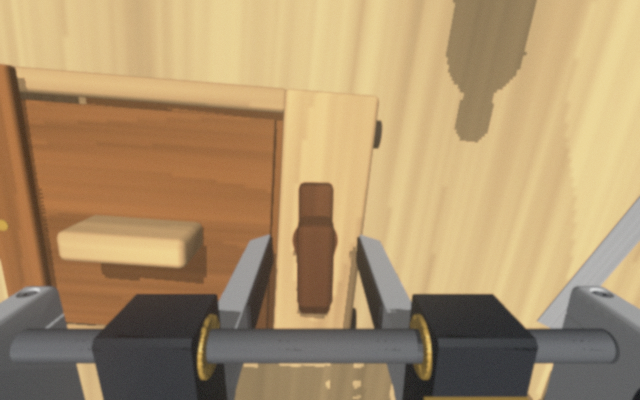

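View pics/l_sc.png

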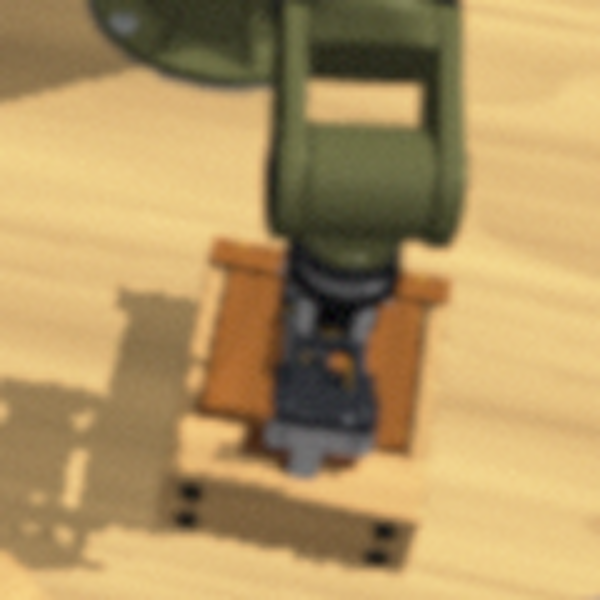

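```bash
python3 - <<'E'
from plan import *
w=load("wrist"); p,R=pose()
for z in (.084,.09,.112): print(z,proj(w,[p[0],p[1],z]), [proj(w,p+R.apply([p[2]-z,0,s])).round(1).tolist() for s in (-.042,-.025,.025,.042)])
crop(w,270,160,370,330,4,"l1")
E
```

```text
0.084 [[314.4176661  248.81135618]] [[[314.5, 181.3]], [[314.5, 209.6]], [[314.4, 285.3]], [[314.4, 308.8]]]
0.09 [[314.42848585 253.03915783]] [[[314.5, 183.7]], [[314.5, 212.8]], [[314.4, 290.5]], [[314.3, 314.4]]]
0.112 [[314.47440961 270.9837984 ]] [[[314.5, 193.7]], [[314.4, 226.3]], [[314.3, 312.2]], [[314.3, 338.4]]]
```

View pics/l1.png

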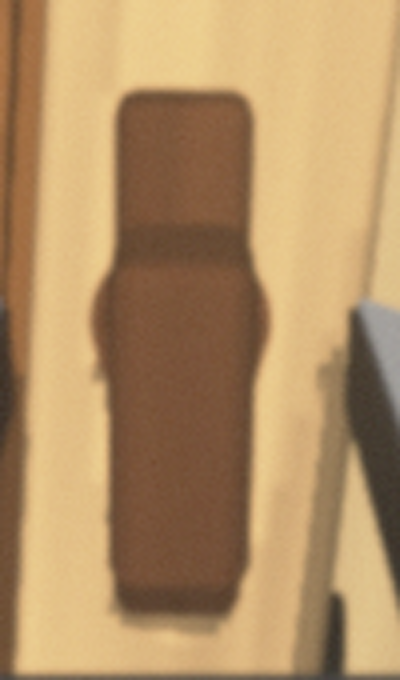

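Call:
play_rows:
  deltas:
    - [[2, 0, 0, 0, 0, 0, 40], [0, 0, 0, 0, 0, 0, 24], [0, 0, 0, 0, 0, 0, 12], [0, 0, 0, 0, 0, 0, 12], [0, 0, 0, 0, 0, 0, 12], [0, 0, 0, 0, 0, 0, 12]]
  grip_force: 60

```text
time_s: 15.45
ee_pos: [0.5703, 0.1545, 0.0848]
eef_rot: [1.849, 1.57, 0.387]
force: [3.2, 1.1, 0.8]
grip_width: 0.0196
```

```bash
python3 - <<'E'
from plan import *
o=ctrl.get_obs();p,R=pose(); print(p.round(4), R.as_matrix().round(3),o["force"],o["moment"],o["grip_width"])
E
```

```text
[0.5703 0.1545 0.0848] [[ 0.001  0.994  0.109]
 [ 0.     0.109 -0.994]
 [-1.     0.001 -0.   ]] [3.20343439 1.13834486 0.79602759] [ 0.0860678  -0.50413405 -0.12511155] 0.019552684745161825
```

Call:
play_rows:
  deltas:
    - [[0.8, 0, 0, 0, 0, 0, 12], [0.3, 0, 0, -0.05, 0, 0, 12], [0.3, 0, 0, -0.05, 0, 0, 12], [0.3, 0, 0, -0.05, 0, 0, 12], [0.3, 0, 0, -0.05, 0, 0, 12], [0.3, 0, 0, -0.05, 0, 0, 12]]

```text
time_s: 16.05
ee_pos: [0.5699, 0.1544, 0.083]
eef_rot: [2.51, 1.571, 1.301]
force: [-2.6, -0.1, 7.3]
grip_width: 0.0196
```

```bash
cat > st.py <<'E'
from plan import *
o=ctrl.get_obs();p,R=pose();M=R.as_matrix(); print(o["time_s"],p.round(4),"jaw ang",np.arctan2(M[1,1],M[0,1]).round(3),"tilt",M[2,0].round(4),o["force"].round(1),o["moment"].round(2),o["grip_width"].round(4),o["qpos"].round(2))
E
python3 st.py
```

```text
Traceback (most recent call last):
  File "st.py", line 2, in <module>
    o=ctrl.get_obs();p,R=pose();M=R.as_matrix(); print(o["time_s"],p.round(4),"jaw ang",np.arctan2(M[1,1],M[0,1]).round(3),"tilt",M[2,0].round(4),o["force"].round(1),o["moment"].round(2),o["grip_width"].round(4),o["qpos"].round(2))
                                                                                                                                                                                           ^^^^^^^^^^^^^^^^^^^^^
AttributeError: 'float' object has no attribute 'round'
```

```bash
sed -i 's/o\["grip_width"\].round(4)/o["grip_width"]/' st.py; python3 st.py
```

```text
16.05 [0.5699 0.1544 0.083 ] jaw ang 0.362 tilt -1.0 [-2.6 -0.1  7.3] [-0.22  0.63 -0.2 ] 0.01956991131348697 [ 0.2   0.51  1.52  0.    1.11 -0.16]
```

Call:
play_rows:
  deltas:
    - [[0.35, 0, 0, -0.05, 0, 0, 12], [0.35, 0, 0, -0.05, 0, 0, 12], [0.35, 0, 0, -0.05, 0, 0, 12], [0.35, 0, 0, -0.05, 0, 0, 12], [0.35, 0, 0, -0.05, 0, 0, 12], [0.35, 0, 0, -0.05, 0, 0, 12]]

```text
time_s: 16.65
ee_pos: [0.5695, 0.1542, 0.0809]
eef_rot: [-1.92, 1.57, -2.829]
force: [-7.0, -3.0, 9.2]
grip_width: 0.0196
```

```bash
python3 st.py
```

```text
16.65 [0.5695 0.1542 0.0809] jaw ang 0.662 tilt -1.0 [-7.  -3.   9.2] [-0.69  1.33 -0.16] 0.01959077125170681 [ 0.2   0.51  1.53 -0.    1.1  -0.46]
```

Call:
play_rows:
  deltas:
    - [[0.3, -0.2, 0, -0.05, 0, 0, 12], [0.3, -0.2, 0, -0.05, 0, 0, 12], [0.3, 0, 0, -0.05, 0, 0, 12], [0.3, 0, 0, -0.05, 0, 0, 12], [0.3, 0, 0, -0.05, 0, 0, 12], [0.3, 0, 0, -0.05, 0, 0, 12], [0.3, 0, 0, -0.05, 0, 0, 12]]

```text
time_s: 17.35
ee_pos: [0.569, 0.1537, 0.0784]
eef_rot: [-2.135, 1.569, -2.695]
force: [-7.0, -4.3, 6.4]
grip_width: 0.0196
```

```bash
python3 st.py
```

```text
17.35 [0.569  0.1537 0.0784] jaw ang 1.012 tilt -1.0 [-7.  -4.3  6.4] [-0.9   1.26 -0.18] 0.019619732642494222 [ 0.2   0.52  1.53 -0.    1.1  -0.81]
```

Call:
play_rows:
  deltas:
    - [[0.3, -0.3, -0.15, -0.05, 0, 0, 12], [0.3, -0.2, -0.1, -0.05, 0, 0, 12], [0.3, 0, 0, -0.05, 0, 0, 12], [0.3, 0, 0, -0.05, 0, 0, 12], [0.3, 0, 0, -0.05, 0, 0, 12], [0.3, 0, 0, -0.05, 0, 0, 12]]

```text
time_s: 17.95
ee_pos: [0.5688, 0.1532, 0.0767]
eef_rot: [-2.192, 1.569, -2.451]
force: [-4.6, -5.8, 8.8]
grip_width: 0.0198
```

```bash
python3 st.py
```

```text
17.95 [0.5688 0.1532 0.0767] jaw ang 1.311 tilt -1.0 [-4.6 -5.8  8.8] [-1.12  1.1  -0.36] 0.019793889207714174 [ 0.2   0.52  1.53 -0.    1.09 -1.11]
```

Call:
play_rows:
  deltas:
    - [[0.1, -0.3, 0, -0.05, 0, 0, 12], [0.1, -0.2, 0, -0.05, 0, 0, 12], [0.1, 0, 0, -0.05, 0, 0, 12], [0.1, 0, 0, -0.05, 0, 0, 12], [0.1, 0, 0, -0.05, 0, 0, 12], [0.1, 0, 0, -0.04, 0, 0, 12], [0, 0, 0, -0.01, 0, 0, 12]]

```text
time_s: 18.65
ee_pos: [0.5688, 0.1527, 0.0767]
eef_rot: [-2.264, 1.57, -2.224]
force: [-6.1, -6.6, 12.5]
grip_width: 0.0195
```

```bash
python3 st.py; python3 - <<'E'
from plan import *
w=cam("wrist","m_wrist")
E
```

```text
18.65 [0.5688 0.1527 0.0767] jaw ang 1.611 tilt -1.0 [-6.1 -6.6 12.5] [-1.29  1.37 -0.34] 0.019494234204653873 [ 0.2   0.52  1.53 -0.    1.09 -1.41]
```

View pics/m_wrist.png

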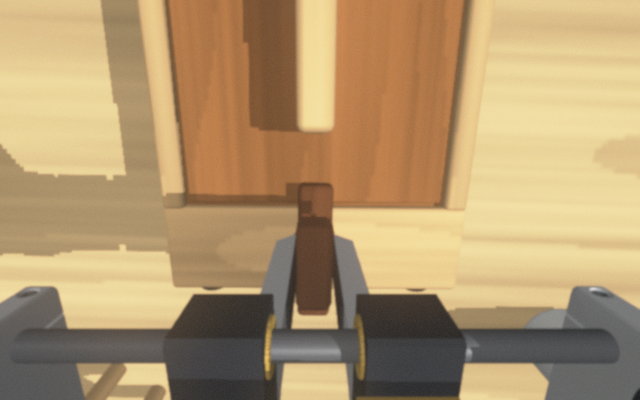

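Call:
play_rows:
  deltas:
    - [[-0.6, -0.4, 0, 0, 0, 0, 12], [0, 0, 0, 0, 0, 0, 30], [0, 0, 0, 0, 0, 0, 44], [0, 0, 0, 0, 0, 0, 44], [0, 0, 0, 0, 0, 0, 44], [-15, 0, 0, 0, 0, 0, 44], [-40, 0, 0, 0, 0, 0, 44], [-40, 0, -20, 0, 0, 0, 44], [-20, 0, -30, 0, 0, 0, 44], [0, 0, -30, 0, 0, 0, 44]]

```text
time_s: 19.7
ee_pos: [0.4894, 0.1501, 0.1954]
eef_rot: [0.211, 1.565, 0.249]
force: [-0.4, -0.4, -0.2]
grip_width: 0.0441
```

Call:
play_rows:
  deltas:
    - [[0, 0, 0, 0, 0, 0, 44], [0, 0, 0, 0, 0, 0, 44], [0, 0, 0, 0, 0, 0, 44]]

```text
time_s: 20.0
ee_pos: [0.4898, 0.1499, 0.1917]
eef_rot: [0.467, 1.57, 0.505]
force: [-0.1, -0.2, -1.3]
grip_width: 0.0442
```

```bash
python3 st.py; python3 - <<'E'
from plan import *
w=cam("wrist","n_wrist"); c=cam("scene"); crop(c,330,150,450,250,6,"n_sc"); cv2.imwrite("pics/n_scene.png",c["img"][:,:,::-1]); crop(w,180,90,460,330,2.8,"n1")
E
```

```text
20.0 [0.4898 0.1499 0.1917] jaw ang 1.609 tilt -1.0 [-0.1 -0.2 -1.3] [-0.    0.01 -0.06] 0.04422869212123912 [ 0.23  0.23  1.65  0.    1.27 -1.38]
```

View pics/n1.png

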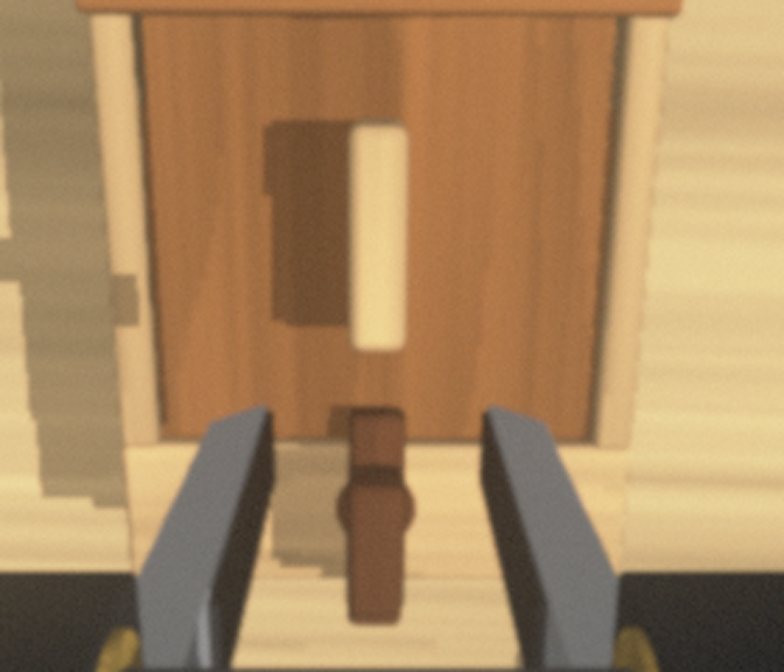

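View pics/n_sc.png

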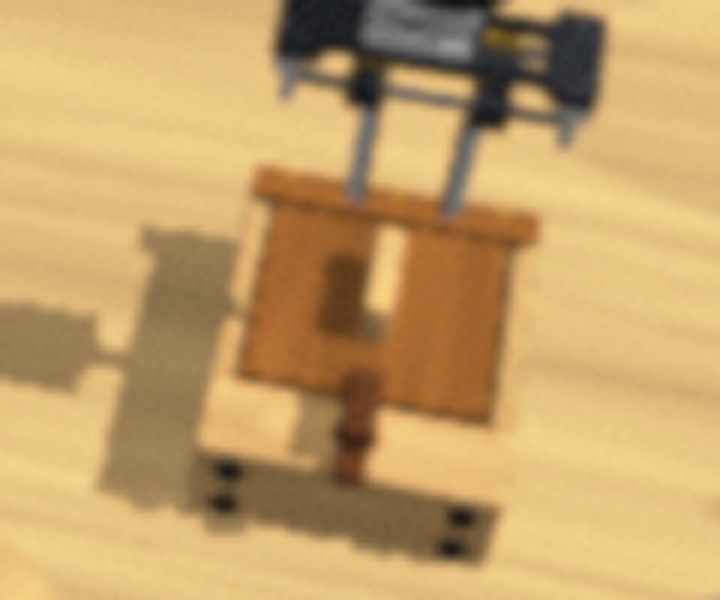

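Call:
play_rows:
  deltas:
    - [[0, 0.6, 20, 0, 0, 0, 0], [0, 0, 30, 0, 0, 0, 0], [0, 0, 30, 0, 0, 0, 0], [20, 0, 0, 0, 0, 0, 0], [30, 0, 0, 0, 0, 0, 0], [20, 0, 0, 0, 0, 0, 0], [10, 0, 0, 0, 0, 0, 0], [0, 0, 0, 0, 0, 0, 0], [0, 0, 0, 0, 0, 0, 0]]
  grip_force: 10

```text
time_s: 21.0
ee_pos: [0.5696, 0.1537, 0.1122]
eef_rot: [0.307, 1.57, 0.346]
force: [0.4, 0.6, -0.0]
grip_width: 0.0
```

```bash
python3 st.py
```

```text
21.0 [0.5696 0.1537 0.1122] jaw ang 1.61 tilt -1.0 [ 0.4  0.6 -0. ] [ 0.03 -0.02  0.02] 6.8495765595654595e-06 [ 0.2   0.48  1.5   0.    1.16 -1.41]
```

Call:
play_rows:
  deltas:
    - [[2, 0, 0, 0, 0, 0, 0], [2, 0, 0, 0, 0, 0, 0], [1.5, 0, 0, 0, 0, 0, 0], [1, 0, 0, 0, 0, 0, 0], [0, 0, 0, 0, 0, 0, 0], [0, 0, 0, 0, 0, 0, 0]]

```text
time_s: 21.6
ee_pos: [0.5691, 0.1536, 0.1049]
eef_rot: [0.786, 1.571, 0.824]
force: [-0.0, 0.8, -0.1]
grip_width: 0.0006
```

Call:
play_rows:
  deltas:
    - [[0.5, 0, 0, 0, 0, 0, 0], [0.5, 0, 0, 0, 0, 0, 0], [0.3, 0, 0, 0, 0, 0, 0], [0, 0, 0, 0, 0, 0, 0], [0, 0, 0, 0, 0, 0, 0]]

```text
time_s: 22.1
ee_pos: [0.5691, 0.1536, 0.1036]
eef_rot: [1.143, 1.571, 1.182]
force: [-0.4, -0.9, 0.1]
grip_width: 0.0004
```

Call:
play_rows:
  deltas:
    - [[0.5, 0, 0, 0, 0, 0, 0], [0.5, 0, 0, 0, 0, 0, 0], [0, 0, 0, 0, 0, 0, 0], [0, 0, 0, 0, 0, 0, 0]]

```text
time_s: 22.5
ee_pos: [0.5691, 0.1536, 0.1026]
eef_rot: [1.174, 1.571, 1.213]
force: [0.0, -0.9, -0.4]
grip_width: 0.0001
```

```bash
python3 - <<'E'
from plan import *
w=cam("wrist","o_wrist"); crop(w,220,150,420,320,4,"o1")
E
```

```text
(no output)
```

View pics/o1.png

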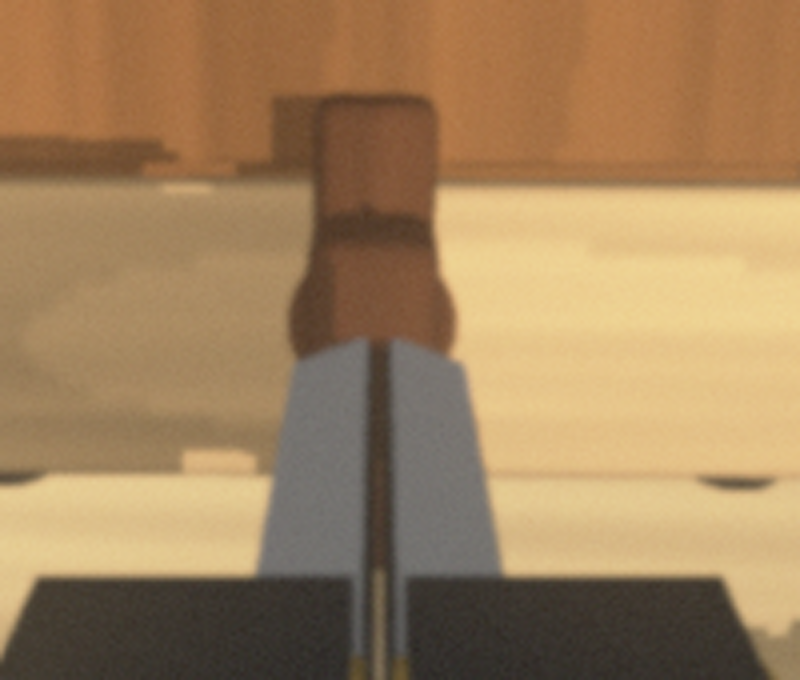

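Call:
play_rows:
  deltas:
    - [[0.5, 0, 0, 0, 0, 0, 0], [0.5, 0, 0, 0, 0, 0, 0], [0.5, 0, 0, 0, 0, 0, 0], [0, 0, 0, 0, 0, 0, 0], [0, 0, 0, 0, 0, 0, 0]]

```text
time_s: 23.05
ee_pos: [0.5693, 0.1537, 0.102]
eef_rot: [0.327, 1.57, 0.366]
force: [-3.2, 0.2, 8.5]
grip_width: 0.0006
```

Call:
play_rows:
  deltas:
    - [[-6, 0, 0, 0, 0, 0, 0], [-15, -0.7, -10, 0, 0, 0, 0], [0, 0, -32, 0, 0, 0, 0], [0, 0, -32, 0, 0, 0, 0], [0, 0, -32, 0, 0, 0, 0], [12, 0, 0, 0, 0, 0, 0], [3, 0, 0, 0, 0, 0, 0], [0, 0, 0, 0, 0, 0, 0], [0, 0, 0, 0, 0, 0, 0]]

```text
time_s: 23.95
ee_pos: [0.4639, 0.1488, 0.107]
eef_rot: [1.592, 1.571, 1.631]
force: [-0.2, 0.5, -0.4]
grip_width: 0.0
```

Call:
play_rows:
  deltas:
    - [[0.5, 0, 0, 0, 0, 0, 0], [0.5, 0, 0, 0, 0, 0, 0], [0.5, 0, 0, 0, 0, 0, 0], [0, 0, 0, 0, 0, 0, 0], [0, 0, 0, 0, 0, 0, 0]]

```text
time_s: 24.45
ee_pos: [0.4632, 0.1488, 0.1056]
eef_rot: [0.794, 1.571, 0.833]
force: [0.5, -0.8, 0.2]
grip_width: 0.0007
```

Call:
play_rows:
  deltas:
    - [[0.5, 0, 0, 0, 0, 0, 0], [0.5, 0, 0, 0, 0, 0, 0], [0.5, 0, 0, 0, 0, 0, 0], [0, 0, 0, 0, 0, 0, 0], [0, 0, 0, 0, 0, 0, 0]]

```text
time_s: 24.95
ee_pos: [0.4632, 0.1488, 0.1043]
eef_rot: [0.582, 1.571, 0.621]
force: [-1.9, -0.2, 4.6]
grip_width: 0.0006
```

Call:
play_rows:
  deltas:
    - [[-8, 0, 0, 0, 0, 0, 0], [-3, 22, 33, 0, 0, 0, 0], [0, 22.6, 33.3, 0, 0, 0, 0], [20, 0, 0, 0, 0, 0, 0], [17, 0, 0, 0, 0, 0, 0], [5, 0, 0, 0, 0, 0, 0], [0, 0, 0, 0, 0, 0, 0], [0.6, 0, 0, 0, 0, 0, 0], [0, 0, 0, 0, 0, 0, 0]]

```text
time_s: 25.85
ee_pos: [0.5281, 0.196, 0.0735]
eef_rot: [0.35, 1.569, 0.388]
force: [0.3, -1.6, -0.8]
grip_width: 0.0004
```

Call:
play_rows:
  deltas:
    - [[0.5, 0, 0, 0, 0, 0, 0], [0.5, 0, 0, 0, 0, 0, 0], [0, 0, 0, 0, 0, 0, 0], [0, 0, 0, 0, 0, 0, 0]]

```text
time_s: 26.25
ee_pos: [0.5277, 0.196, 0.0715]
eef_rot: [0.923, 1.571, 0.962]
force: [0.2, 0.9, -1.1]
grip_width: 0.0005
```

Call:
play_rows:
  deltas:
    - [[0.5, 0, 0, 0, 0, 0, 0], [0.5, 0, 0, 0, 0, 0, 0], [0.5, 0, 0, 0, 0, 0, 0], [0, 0, 0, 0, 0, 0, 0], [0, 0, 0, 0, 0, 0, 0]]

```text
time_s: 26.75
ee_pos: [0.5277, 0.196, 0.0703]
eef_rot: [0.584, 1.57, 0.623]
force: [-2.2, -0.2, 5.4]
grip_width: 0.0005
```

Call:
play_rows:
  deltas:
    - [[-10, 0, 0, 0, 0, 0, 10], [-40, 0, 0, 0, 0, 0, 40], [-45, 0, -20, 0, 0, 0, 40], [-45, -25, -40, 0, 0, 0, 40], [-30, -25, -40, 0, 0, 0, 40], [0, 0, -10, 0, 0, 0, 40], [0, 0, 0, 0, 0, 0, 40], [0, 0, 0, 0, 0, 0, 40]]

```text
time_s: 27.55
ee_pos: [0.4333, 0.151, 0.2257]
eef_rot: [3.063, 1.57, 3.102]
force: [0.4, -0.1, -0.2]
grip_width: 0.0399
```

```bash
python3 st.py; python3 - <<'E'
from plan import *
w=cam("wrist","q_wrist"); c=cam("scene","q_scene"); crop(w,200,100,440,280,3.3,"q1")
a=cv2.imread("pics/a_scene.png").astype(int); d=np.abs(a-c["img"][:,:,::-1]).max(2)
for n,(x0,y0,x1,y1) in dict(stool=(305,235,345,275),mallet=(215,175,265,235),glue=(435,240,465,285),pot=(255,143,282,175)).items(): print(n,np.percentile(d[y0:y1,x0:x1],[50,99]))
E
```

```text
27.55 [0.4333 0.151  0.2257] jaw ang 1.61 tilt -1.0 [ 0.4 -0.1 -0.2] [0.07 0.06 0.06] 0.03991783226505379 [ 0.26  0.08  1.74  0.    1.33 -1.35]
stool [2. 5.]
mallet [ 2.   12.02]
glue [2.   5.51]
pot [ 7. 81.]
```

View pics/q1.png

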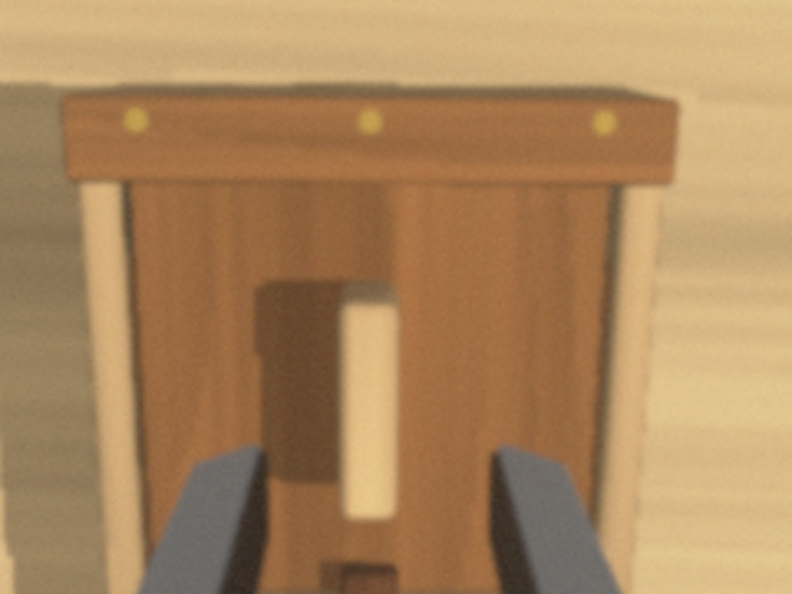

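View pics/q_scene.png

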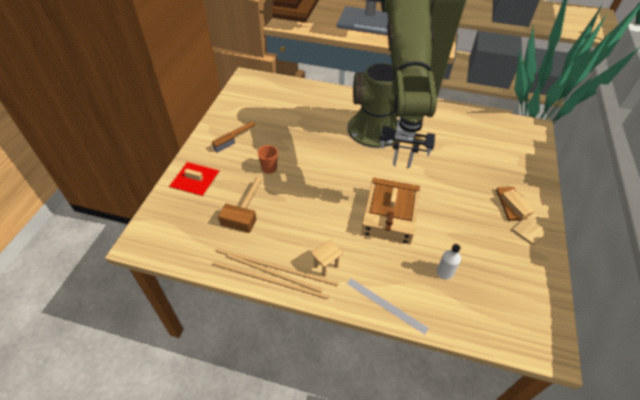

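```bash
python3 -c "
from station import hand_in; hand_in()"
```

```text
the job is handed in; nothing more can be done
```

The clock is closed and the job is handed in after about 27.6 s of the 61 s. I hooked the brown back under the strip at an 18° tilt and swung it flat. Then I pushed and turned the peg about 1.5 rad, until its bar lay along the clock's length across the end of the back.

Last checks:
- **Back:** touching it with closed fingers gave the pull's top at about 104 mm (expected 104) and the board's far end at about 70 mm (expected 70). It is flat and centred under the strip in the wrist image.
- **Peg:** it sank about 8 mm and then stopped while the turning torque rose. The bar ended within about 0.01 rad of the clock's length, using my measured clock yaw, and stayed put after release.
- **Disagreement:** touching the thumb-piece gave its top at about 102 mm, while a bar resting on the back should give 104 mm. That is on the safe side of the height limit, but I did not find the cause.
- **Bystanders:** stool, mallet and bottle show no change between the first and last pictures. The pot's patch did differ, which I put down to the arm's shadow, since the pot looks to be in the same place.

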